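Gauge the granite cores and latch the pen

ROBOT

A 6-joint arm with a two-finger parallel gripper is mounted at the origin on the work surface. World frame = base frame: x ahead of the robot, y to its left, z up, the work surface at z = 0. Lengths are in m, angles in degrees, forces in N, time in s.
With the tool pointing down it reaches from about 0.35 to 0.875 m from the base axis. Payload 4.2 kg.
Tool frame: the origin (TCP) lies on the centre line of the jaws, within the pads' length; the fingertips stand r.tip_extent ahead of it and the grasp point (between the pads) lies 11 mm behind it (r.tip_extent is the distance from the TCP to the fingertips, in m); z points along the fingers, y is the line along which they close (so a half turn about z gives the same grasp; the last joint's range is limited). The gripper opens to 87 mm and grips with 3 to 60 N. Pads are 19 mm wide; open, the fingers measure 117 mm over their backs; the gripper's body (75 mm by 190 mm) begins 51 mm behind the grasp point.
Start: joints at [-52.62, 22.042, 0.453, 0, -68.411, -14.817], TCP at [0.24, -0.577, 0.231] pointing down, gripper open.
Joint ranges: [-179.83, 179.83], [-69.29, 118.12], [-61.27, 80.66], [-181.25, 117.63], [-171.15, -9.14], [-177.46, 177.46]. Speed limits (degrees/s): [159.86, 159.86, 180, 180, 180, 180].

INTERFACE

Orientations are given as a 3x3 rotation matrix whose columns are the frame's x, y, z axes.
In Python, from station import r gives the robot as it stands.
- The arm moves only by the shell command python3 -m jog 'ROWS'. ROWS is text: rows parted by semicolons, each of 5 numbers parted by spaces: the opening, from 0 (shut) to 1 (fully open), then the shift along the world's x, y, z in mm, then the turn about the world's z in degrees. In form: hand dx dy dz roll; .... A call has 1 to 5 rows; each row shifts and turns the commanded pose from where the row before left it; what a row does not reach is not made up. A row lasts 1/8 s, in which the tool goes at most 62.5 mm and 10.7 degrees, less where a joint would pass 70% of its speed; a pose out of reach is approached as far as the arm can. A call is refused whole if a number of a shift passes 62.5 or a number of a turn 10.7, either way. A call with a gripper value outside its range is refused whole. The fingers move at their own pace and stop on an object; the grip force is fixed at half the most. Time passes only in rows, so rows that do not move let the fingers close. It gives the time, the measured TCP pose, the force, the opening and the grip force at its end, in the units of the state.
- r.sense(): the state, without advancing time (a new reading comes with each control period).
- r.capture(name): name is "scene" or "top" or "wrist"; returns a dict with "pixels" (480x640x3 uint8, red, green, blue), "fovy" (degrees; the focal length in pixels is half the picture's height over the tangent of half this angle, whatever the lens; pixels are square), "cx", "cy" (the principal point, pixels), "k1" (the pictures are not rectified: a ray, as slopes to the right and down, at radius r is drawn at 1 + k1 r^2 times it, then the intrinsics apply), "origin" and "orientation" of the camera in the world; the wrist camera has in their place "T_tool_cam" (4x4, takes a point from camera to tool coordinates, whose origin is the TCP and whose axes are the flange's). Camera axes: x right, y down, z forward; pixel columns grow to the right and rows downward; lengths in m; the calibration is good to about 2 mm. A picture is of the moment at which its call begins: read the wrist's pose just before it. There is no depth.
- r.finish_job(): hands the job in; it is judged then, once.
The state is a dict: "time_s": time; "joints": joint angles; "joint_velocities": joint speeds; "effort": joint torques, N m; "tcp_pos": TCP position; "ee_rot": TCP orientation; "wrist_force": force on the tool from outside, world axes, zero at the start; "moment": the same for the moment, N m; "gripper_width": opening from 0.0 (shut) to 1.0 (fully open); "gripper_force": force on a finger pad.
Only numpy, scipy, OpenCV 4.12 (cv2) and the standard library are available. Lean on these libraries where they do the work, as an engineer would, in place of code of your own. Each camera call takes 0.05 s, during which the arm holds its last target. There are 200 camera calls.

TASK

Sort the granite cores on the marble slab with the gap gauge: slide each core that fits along the slab, between the jaws, into the pen behind them (never lift one in over the walls), and put each core that is too wide to pass flat on the floor of the plywood reject tray. When every core is sorted and lies flat in its place, swing the latch bar over the gap and down until it rests in its catch, and leave the carving tools lying where they are.

Things in the scene. Friction and masses are not known exactly. Their poses are not given: they have to be found in the camera images.
- core_1: dark grey drilled granite core, a thick round disc lying flat, 38 mm high, 0.15 to 0.35 kg; 50 or 59 mm in diameter (only the 50 mm ones pass the gauge; which ones they are is not told and starts vary in how many lie out). Origin at the centre of its underside, z up its axis; None if absent
- core_2: dark grey drilled granite core, a thick round disc lying flat, 38 mm high, 0.15 to 0.35 kg; 50 or 59 mm in diameter (only the 50 mm ones pass the gauge; which ones they are is not told and starts vary in how many lie out). Origin at the centre of its underside, z up its axis; None if absent
- core_3: dark grey drilled granite core, a thick round disc lying flat, 38 mm high, 0.15 to 0.35 kg; 50 or 59 mm in diameter (only the 50 mm ones pass the gauge; which ones they are is not told and starts vary in how many lie out). Origin at the centre of its underside, z up its axis; None if absent
- core_4: dark grey drilled granite core, a thick round disc lying flat, 38 mm high, 0.15 to 0.35 kg; 50 or 59 mm in diameter (only the 50 mm ones pass the gauge; which ones they are is not told and starts vary in how many lie out). Origin at the centre of its underside, z up its axis; None if absent
- core_5: dark grey drilled granite core, a thick round disc lying flat, 38 mm high, 0.15 to 0.35 kg; 50 or 59 mm in diameter (only the 50 mm ones pass the gauge; which ones they are is not told and starts vary in how many lie out). Origin at the centre of its underside, z up its axis; None if absent
- core_6: dark grey drilled granite core, a thick round disc lying flat, 38 mm high, 0.15 to 0.35 kg; 50 or 59 mm in diameter (only the 50 mm ones pass the gauge; which ones they are is not told and starts vary in how many lie out). Origin at the centre of its underside, z up its axis; None if absent
- gauge: steel gap gauge fixed to the slab. Origin on the slab in the middle of the gap; +x is the way through into the pen, z up. Two jaws (x -10 to 10 mm, 16 mm high) leave a 55 mm gap, y -27.5 to 27.5; slanting lead-in plates 16 mm high run from the jaws out to about x -36, y +-56 mm. Hinge lugs (y 65) and catch prongs (y -62) stand 51 mm high
- pen (a point): middle of the pen behind the jaws, on the slab, at x 105, y 0 mm in the gauge's frame. The pen has neither floor nor roof: side walls 16 mm high, inner faces at y +-33 mm; end wall's inner face at x 200 mm of the gauge; it holds three cores in a row
- latch (a joint): hinge angle of the latch bar over the gap: 0 = lying level across the gap in its catch (end stop), grows as the bar swings up and over to the gauge's +y side, up to 2.1 rad; starts open at 1.65 to 2.05; friction holds it at any angle (about 0.12 N m, or 1 N at the cross pin)
- latch_hinge (a point): centre of the latch hinge, 37 mm above the slab, at x 0, y 65 mm in the gauge's frame; its axis runs along the gauge's x
- latch_grip (a point): grip point on the latch's cross pin, a 14 mm round steel pin along the gauge's x at the bar's free end, 150 mm from the hinge; it sticks out 46 mm on the -x side of the 14 mm square bar, this point 36 mm from the bar's middle. Closed it lies at x -36, y -85, z 37 mm of the gauge. Pinched along the gauge's y it can turn between the fingers
- tray: plywood reject tray fixed on the slab, 222 mm (its x) by 132 mm (its y), rim 25 mm high, walls and floor 6 mm thick, room for three cores. Origin at the centre of its underside
- chisel_1: bystander: steel stone chisel, 220 mm long, lying among the cores, loose on the slab
- chisel_2: bystander: steel stone chisel, 200 mm long, loose on the slab
- hammer: bystander: hammer, loose on the slab
- brush: bystander: dust brush, loose on the slab
- rub_block: bystander: brick-red rubbing block 100 x 50 x 30 mm, loose on the slab
Not all that is in view belongs to the job. Leave any purple look-alike of the core_4 alone.

How it is judged (in metres and radians):
On the way, in this order (a step that is already met when the one before it is completed fails the run):
1. every core that fits lies flat in the pen and every other core lies flat in the tray, the latch not yet closed (x of core_1 in the frame of gauge between 0.025 and 0.2 m and y of core_1 in the frame of gauge between -0.033 and 0.033 m and angle between each of core_1, core_3, core_6, core_2, core_4, core_5's own z axis and vertical below 0.15 rad and height (world z) of each of core_1, core_3, core_6, core_2, core_4, core_5 below 0.02 m and x of core_3 in the frame of gauge between 0.025 and 0.2 m and y of core_3 in the frame of gauge between -0.033 and 0.033 m and x of core_6 in the frame of gauge between 0.025 and 0.2 m and y of core_6 in the frame of gauge between -0.033 and 0.033 m and x of core_2 in the frame of tray between -0.106 and 0.106 m and y of core_2 in the frame of tray between -0.06 and 0.06 m and x of core_4 in the frame of tray between -0.106 and 0.106 m and y of core_4 in the frame of tray between -0.06 and 0.06 m and x of core_5 in the frame of tray between -0.106 and 0.106 m and y of core_5 in the frame of tray between -0.06 and 0.06 m and value of joint latch above 0.4 rad), for 0.2 s.
2. the latch bar rests in its catch (value of joint latch below 0.05 rad), for 0.2 s.
At the end, for the whole second after the job is handed in: every 50 mm core lies flat (within 0.15 rad) on the slab inside the pen, every 59 mm core lies flat on the tray's floor, all at rest, and the latch is within 0.05 rad of its closed stop (x of core_1 in the frame of gauge between 0.025 and 0.2 m and y of core_1 in the frame of gauge between -0.033 and 0.033 m and angle between each of core_1, core_3, core_6, core_2, core_4, core_5's own z axis and vertical below 0.15 rad and height (world z) of each of core_1, core_3, core_6, core_2, core_4, core_5 below 0.02 m and x of core_3 in the frame of gauge between 0.025 and 0.2 m and y of core_3 in the frame of gauge between -0.033 and 0.033 m and x of core_6 in the frame of gauge between 0.025 and 0.2 m and y of core_6 in the frame of gauge between -0.033 and 0.033 m and x of core_2 in the frame of tray between -0.106 and 0.106 m and y of core_2 in the frame of tray between -0.06 and 0.06 m and x of core_4 in the frame of tray between -0.106 and 0.106 m and y of core_4 in the frame of tray between -0.06 and 0.06 m and x of core_5 in the frame of tray between -0.106 and 0.106 m and y of core_5 in the frame of tray between -0.06 and 0.06 m and linear speed of each of core_1, core_2, core_3, core_4, core_5, core_6 below 0.03 m/s and value of joint latch below 0.05 rad); the robot touches nothing.
It fails at once if a core was lifted in over the pen's walls (underside over 14 mm up inside the pen) ((x of core_1 in the frame of gauge between 0.025 and 0.2 m and y of core_1 in the frame of gauge between -0.033 and 0.033 m and height (world z) of core_1 above 0.014 m) or (x of core_2 in the frame of gauge between 0.025 and 0.2 m and y of core_2 in the frame of gauge between -0.033 and 0.033 m and height (world z) of core_2 above 0.014 m) or (x of core_3 in the frame of gauge between 0.025 and 0.2 m and y of core_3 in the frame of gauge between -0.033 and 0.033 m and height (world z) of core_3 above 0.014 m) or (x of core_4 in the frame of gauge between 0.025 and 0.2 m and y of core_4 in the frame of gauge between -0.033 and 0.033 m and height (world z) of core_4 above 0.014 m) or (x of core_5 in the frame of gauge between 0.025 and 0.2 m and y of core_5 in the frame of gauge between -0.033 and 0.033 m and height (world z) of core_5 above 0.014 m) or (x of core_6 in the frame of gauge between 0.025 and 0.2 m and y of core_6 in the frame of gauge between -0.033 and 0.033 m and height (world z) of core_6 above 0.014 m)).
It fails at once if a carving tool (chisel, hammer, brush, rubbing block) was moved more than 60 mm (distance of any of chisel_1, chisel_2, hammer, brush, rub_block from where it was at the start of the episode above 0.06 m).
Of core_1, core_2, core_3, core_4, core_5, core_6 only 4 to 5 are there at a start; the rules pass over those that are not, and their reading is None.
At some moment in a run one of core_1, core_2, core_3, core_4, core_5, core_6 may be knocked a few centimetres aside while the robot is not near it.
It also fails if it takes over 208 s, if anything falls off the work surface, if the arm or the gripper's body presses on something with over 40 N, if the wrist force passes 120 N, or if a joint passes its speed limit or range.

## Working session

There is one attempt and no reset: what is moved stays moved. The work goes in short steps, Python scripts to look and compute and a shell command to move; the robot and the scene stay as the last step left them, time stands still between calls to the robot, and variables do not carry over. Pictures are saved under pics/ and viewed, at most 14 in all, crops included, and the job is handed in when it is done.

```bash
ls; mkdir -p pics; cat > h.py <<'E'
import numpy as np, cv2
from station import r
def cap(n):
    s=r.sense(); c=r.capture(n)
    if n=="wrist":
        T=np.eye(4);T[:3,:3]=s["ee_rot"];T[:3,3]=s["tcp_pos"];W=T@np.array(c["T_tool_cam"])
        c["origin"],c["orientation"]=W[:3,3],W[:3,:3]
    c["f"]=240/np.tan(np.radians(c["fovy"])/2); return c
def save(c,name,crop=None,scale=1):
    p=cv2.cvtColor(np.asarray(c["pixels"]),cv2.COLOR_RGB2BGR)
    if crop: p=p[crop[1]:crop[3],crop[0]:crop[2]]
    cv2.imwrite("pics/"+name,cv2.resize(p,None,fx=scale,fy=scale,interpolation=cv2.INTER_CUBIC))
def ray(c,u,v):
    K=np.array([[c["f"],0,c["cx"]],[0,c["f"],c["cy"]],[0,0,1.]])
    q=cv2.undistortPoints(np.array([[[u,v]]],float),K,np.array([c["k1"],0,0,0.]),None,None,None,(3,100,1e-10)) if 0 else None
    d=np.array([(u-c["cx"])/c["f"],(v-c["cy"])/c["f"]]);x=d.copy()
    for _ in range(30): x=d/(1+c["k1"]*(x@x))
    return np.array(c["orientation"])@np.array([x[0],x[1],1])
def pt(c,u,v,z):
    d=ray(c,u,v);o=np.array(c["origin"]);return o+d*(z-o[2])/d[2]
def px(c,P):
    q=np.array(c["orientation"]).T@(np.array(P)-c["origin"]);x=q[:2]/q[2]
    return x*(1+c["k1"]*(x@x))*c["f"]+[c["cx"],c["cy"]]
E
python3 - <<'E'
from h import *
for n in("top","scene"):
    c=cap(n);save(c,n+"0.png");print(n,c["fovy"],c["k1"],c["origin"],c["orientation"])
s=r.sense();print(s["time_s"],s["tcp_pos"],s["ee_rot"],r.tip_extent,s["gripper_width"])
E
```

```text
pics
top 51.15316297678967 -0.004530140388733273 [ 0.30731879 -0.03220277  1.4023801 ] [[-9.65982061e-04 -9.82558438e-01  1.85951558e-01]
 [-9.99892560e-01  3.66886389e-03  1.41918407e-02]
 [-1.46265438e-02 -1.85917870e-01 -9.82456416e-01]]
scene 45.303034201040724 -0.03880327431001335 [ 1.24096803 -0.56894735  0.97462797] [[ 0.63995632  0.55426968 -0.53220394]
 [ 0.7683982  -0.45756275  0.44743774]
 [ 0.00448447 -0.69528516 -0.71872   ]]
0.1 [ 0.23962464 -0.57668276  0.22959022] [[-9.23529745e-01 -3.83525926e-01 -8.21578654e-04]
 [-3.83526794e-01  9.23528132e-01  1.72850501e-03]
 [ 9.58245136e-05  1.91142322e-03 -9.99998169e-01]] 0.008 1.0018678938385308
```

View pics/top0.png

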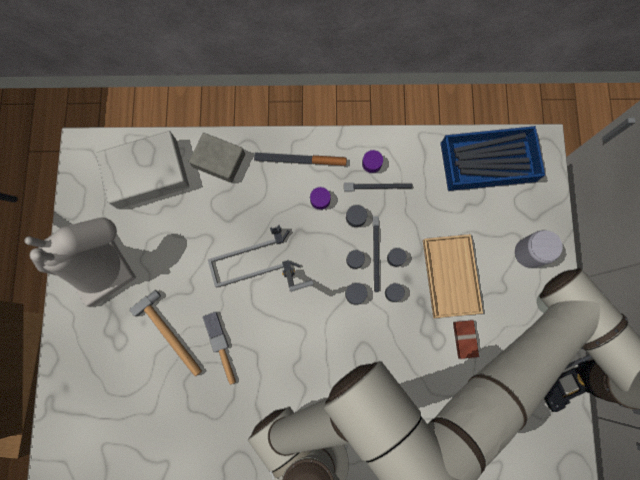

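View pics/scene0.png

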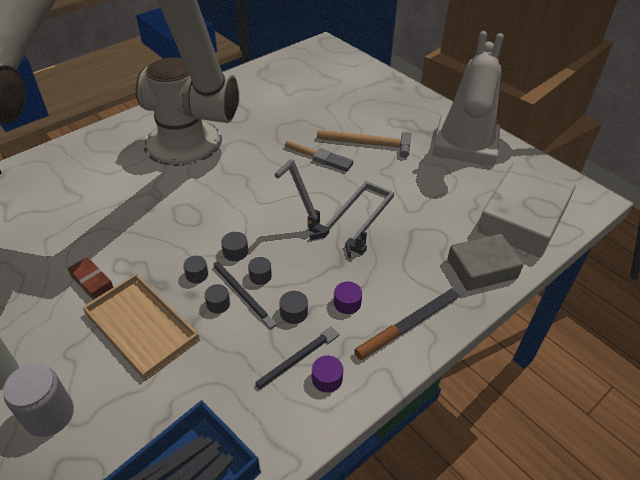

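Top view: candidates for cores are dark discs at (357,215), (356,259), (397,257), (357,293), (396,292). Look-alikes are the purple discs at (372,160) and (320,197), to be left alone. The chisel lies at (377,258), the tray at (454,276), and the gauge jaws at about (280,235) and (291,268) with the pen to their left. I choose the five dark discs and check them in a close crop.

```bash
python3 - <<'E'
from h import *
t=cap("top");s=cap("scene")
save(t,"tc.png",(190,185,510,345),2.5)
save(s,"sc.png",(170,150,410,330),3.3)
for c,n in((t,"top"),(s,"scene")):
    hsv=cv2.cvtColor(np.asarray(c["pixels"]),cv2.COLOR_RGB2HSV)
    m=((hsv[...,2]<90)&(hsv[...,1]<90)).astype(np.uint8)
    cs,_=cv2.findContours(m,cv2.RETR_EXTERNAL,cv2.CHAIN_APPROX_NONE)
    for k in cs:
        a=cv2.contourArea(k);x,y,w,h=cv2.boundingRect(k)
        if 150<a<1500 and w<45 and h<45:
            M=cv2.moments(k);u,v=M["m10"]/M["m00"],M["m01"]/M["m00"];(rx,ry),R=cv2.minEnclosingCircle(k)
            print(n,np.round([u,v,a,w,h],1),pt(c,u,v,.022).round(4))
E
```

```text
top [394.6 292.6 255.5  20.   18. ] [ 0.4458 -0.2323  0.022 ]
top [356.3 293.4 341.   23.   22. ] [ 0.4438 -0.127   0.022 ]
top [289.1 271.  187.5  18.   26. ] [0.5066 0.0587 0.022 ]
top [355.6 259.3 243.   20.   19. ] [ 0.539  -0.1267  0.022 ]
top [397.  257.4 262.5  25.   19. ] [ 0.544 -0.242  0.022]
top [279.3 234.8 167.   30.   21. ] [0.6096 0.0872 0.022 ]
top [356.9 216.1 348.   27.   21. ] [ 0.6631 -0.1322  0.022 ]
top [616.3 130.9 275.   35.   28. ] [ 0.9152 -0.891   0.022 ]
scene [215.1 300.3 653.   31.   35. ] [ 0.5474 -0.2478  0.022 ]
scene [257.6 273.4 647.5  29.   33. ] [ 0.5441 -0.136   0.022 ]
scene [193.5 271.7 627.   30.   32. ] [ 0.4511 -0.2409  0.022 ]
```

View pics/tc.png

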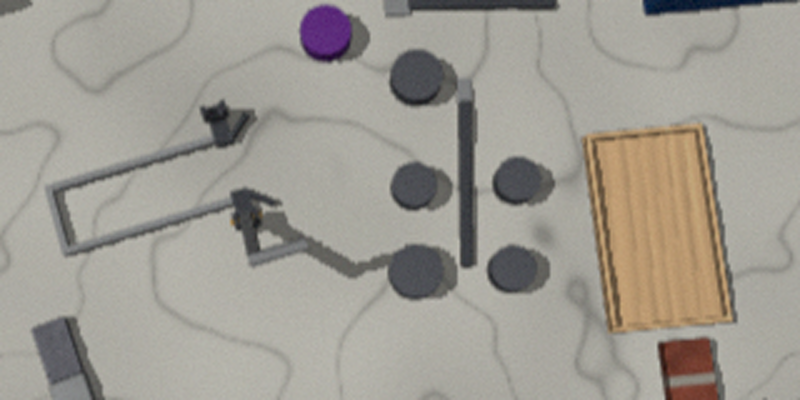

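View pics/sc.png

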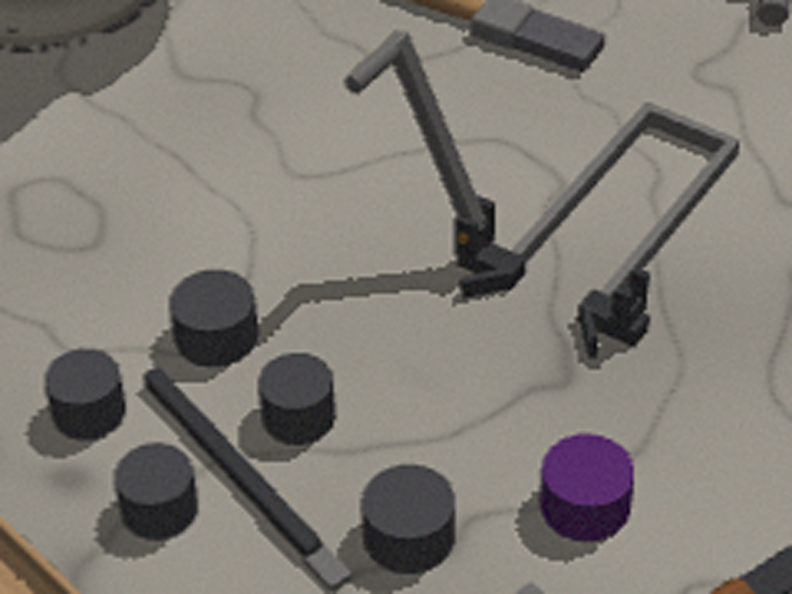

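Crops confirm five dark discs: two large, at top-view (356,293) and (357,215), and three small, at (356,259), (397,257) and (395,292). The latch stands open above the jaw nearer the robot. I'll move over the area for a wrist look.

```bash
python3 -m jog '1 25 48 12 0;1 25 48 12 0;1 25 48 12 0;1 25 48 12 0;1 25 48 12 0' >/dev/null; python3 -m jog '1 25 48 12 0;1 25 48 12 0;1 25 48 12 0;1 25 48 12 0;1 25 48 12 0'; python3 -m jog '1 0 0 0 0;1 0 0 0 0'; python3 - <<'E'
from h import *
w=cap("wrist");save(w,"w0.png");print(w["origin"],w["orientation"],w["fovy"],w["k1"],r.sense()["ee_rot"])
E
```

```text
time_s: 1.45
tcp_pos: [0.4902, -0.0954, 0.3511]
ee_rot: [[-0.923, -0.384, 0.0], [-0.384, 0.923, 0.0], [-0.0, -0.0, -1.0]]
wrist_force: [1.1, -0.2, 0.1]
gripper_width: 1.003
gripper_force: 0.0
time_s: 1.7
tcp_pos: [0.4895, -0.097, 0.3501]
ee_rot: [[-0.923, -0.384, -0.001], [-0.384, 0.923, 0.0], [0.001, 0.0, -1.0]]
wrist_force: [0.6, -0.5, 0.3]
gripper_width: 1.004
gripper_force: 0.0
[ 0.42790432 -0.12386232  0.50404824] [[-3.84362918e-01  8.94376210e-01  2.28815083e-01]
 [ 9.23181721e-01  3.72151917e-01  9.61169128e-02]
 [ 8.10708224e-04  2.48181679e-01 -9.68713165e-01]] 71.29828478147586 -0.0386581175352615 [[-9.23642685e-01 -3.83253373e-01 -1.02136882e-03]
 [-3.83253535e-01  9.23643181e-01 -3.96896592e-05]
 [ 9.58591546e-04  3.54784149e-04 -9.99999478e-01]]
```

View pics/w0.png

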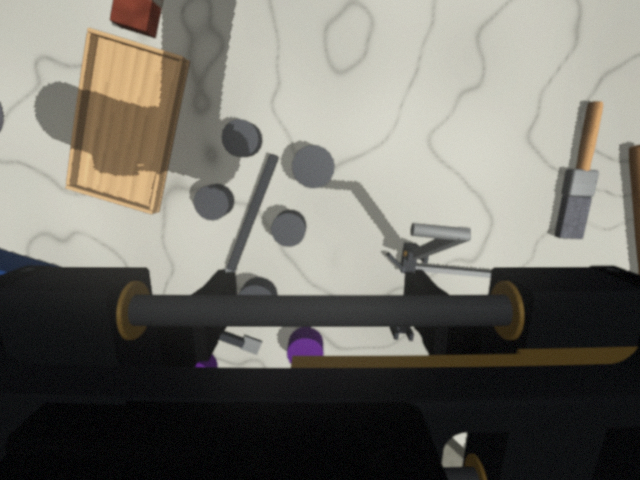

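The wrist view shows the small cores at (242,138), (214,202) and (289,227), the large ones at (313,165) and (258,290), the tray at upper left and the latch pin at (440,232). I'll move further out so the gauge comes clear of the fingers, and measure the cores now.

```bash
python3 -m jog '1 28 40 0 0;1 28 40 0 0;1 28 40 0 0;1 28 40 0 0;1 28 40 0 0' >/dev/null; python3 -m jog '1 0 0 0 0;1 0 0 0 0'; python3 - <<'E'
from h import *
w=cap("wrist");np.save("w1.npy",w,allow_pickle=True)
save(w,"w1.png",(60,0,640,300),1.37)
t=cap("top")
def tops(c,n,lo,hi,amin):
    im=cv2.cvtColor(np.asarray(c["pixels"]),cv2.COLOR_RGB2HSV)
    V=im[...,2]
    m=((V>lo)&(V<hi)&(im[...,1]<70)).astype(np.uint8)
    m=cv2.morphologyEx(m,cv2.MORPH_OPEN,np.ones((3,3)))
    cs,_=cv2.findContours(m,cv2.RETR_EXTERNAL,cv2.CHAIN_APPROX_NONE)
    for k in cs:
        a=cv2.contourArea(k)
        if amin<a<amin*8 and len(k)>8:
            P=np.array([pt(c,u+.0,v,.038)[:2] for (u,v) in k[:,0]]); (x,y),R=cv2.minEnclosingCircle(P.astype(np.float32)); 
            print(n,k[:,0].mean(0).round(),np.round([x,y,2*R,2*np.sqrt(cv2.contourArea(P.astype(np.float32))/np.pi)],4))
s=cap("scene"); tops(s,"scene",52,95,150)
tops(w,"wrist",50,110,300)
for (u,v) in((293,300),(235,240),(215,293)): print(np.asarray(s["pixels"])[v-8:v+14:2,u,0])
for (u,v) in((357,215),(356,259)): print(np.asarray(t["pixels"])[v-14:v+14:2,u,0])
E
```

```text
time_s: 2.62
tcp_pos: [0.6295, 0.1015, 0.3501]
ee_rot: [[-0.924, -0.382, -0.001], [-0.382, 0.924, -0.001], [0.001, -0.0, -1.0]]
wrist_force: [-0.1, -0.2, -1.5]
gripper_width: 0.997
gripper_force: 0.0
scene [215. 468.] [ 0.849  -0.4452  0.0646  0.0364]
scene [196. 463.] [ 0.819  -0.4654  0.0972  0.0459]
scene [169. 462.] [ 0.791  -0.4928  0.1404  0.0553]
scene [  4. 368.] [ 0.4393 -0.653   0.0881  0.0395]
scene [223. 356.] [ 0.6739 -0.3044  0.0826  0.051 ]
scene [291. 359.] [ 0.7682 -0.2178  0.1627  0.0438]
scene [276. 331.] [ 0.6961 -0.2081  0.0854  0.0504]
scene [216. 293.] [ 0.5438 -0.2409  0.0507  0.0473]
scene [435. 305.] [0.8644 0.0753 0.1835 0.0691]
scene [477. 283.] [0.8744 0.1983 0.0646 0.035 ]
scene [193. 265.] [ 0.4438 -0.2322  0.0529  0.0396]
scene [137. 234.] [ 0.3126 -0.2986  0.2511  0.085 ]
scene [149. 195.] [ 0.1785 -0.1999  0.0848  0.0474]
scene [303. 190.] [0.403  0.1061 0.2155 0.0515]
scene [179. 137.] [ 0.0194 -0.0116  0.1622  0.12  ]
scene [489.  45.] [0.2333 1.0616 0.1693 0.0937]
wrist [453. 454.] [0.9447 0.4873 0.066  0.0487]
wrist [338. 338.] [0.8146 0.209  0.0841 0.0444]
wrist [614. 237.] [0.5125 0.5293 0.1362 0.086 ]
wrist [ 98. 202.] [ 0.7467 -0.1924  0.1609  0.0506]
wrist [314. 189.] [0.6148 0.0864 0.0525 0.0363]
wrist [144. 155.] [ 0.6654 -0.1453  0.1163  0.0715]
wrist [185.  89.] [ 0.5632 -0.1195  0.0977  0.0539]
wrist [106.  46.] [ 0.5431 -0.2317  0.0641  0.0499]
wrist [499.  50.] [0.3606 0.2338 0.0995 0.0337]
wrist [322.  61.] [0.4767 0.0185 0.1677 0.0585]
wrist [210.  11.] [ 0.4539 -0.1197  0.0687  0.0427]
[45 45 45 44 47 46 42 81 51 47 41]
[68 71 73 78 46 50 49 46 51 36 36]
[76 76 74 77 78 77 78 77 74 34 37]
[181 182  97  84  55  70  48  43  52  47  49  52  37  73]
[108 100  78  51  44  51  51  49  51  53  48  47  92 108]
```

View pics/w1.png

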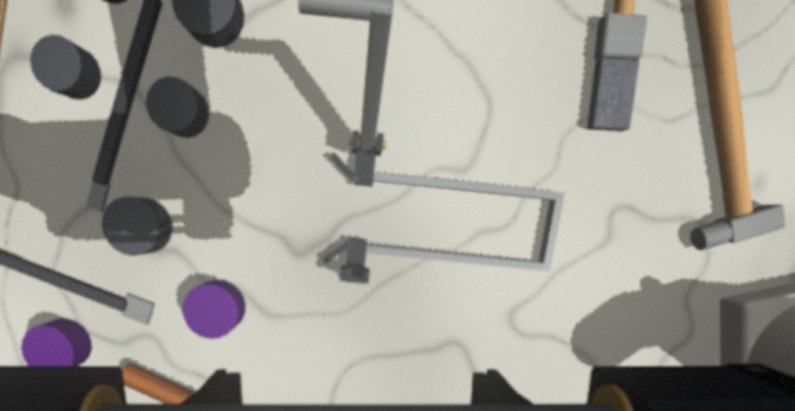

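View: pen walls run from the jaws at crop (365,175)/(355,245) to the end wall corners (563,193)/(549,270); the latch bar rises from the hinge (365,145) to its pin (345,5). Fitting the wall edges now.

```bash
python3 - <<'E'
from h import *
w=np.load("w1.npy",allow_pickle=True).item()
g=cv2.GaussianBlur(cv2.cvtColor(np.asarray(w["pixels"]),cv2.COLOR_RGB2GRAY),(3,3),0).astype(float)
def edge(u,v0,v1):  # from outside v0 toward v1: first crossing half level
    st=1 if v1>v0 else -1; p=g[v0:v1:st,u]; m=p[:3].mean(); lo=p.min(); h=(m+lo)/2
    i=np.argmax(p<h); f=(p[i-1]-h)/(p[i-1]-p[i]); return v0+st*(i-1+f)
C=lambda a,b:(60+a/1.37,b/1.37)
U=[];L=[]
for u in range(345,455,3):
    vu=(174+(u-331)*1.37*0.0942)/1.37; vl=(250+(u-331)*1.37*.113)/1.37
    U.append(pt(w,u,edge(u,int(vu-8),int(vu+8)),.016)[:2]); L.append(pt(w,u,edge(u,int(vl+8),int(vl-8)),.016)[:2])
def fit(P):
    vx,vy,x,y=cv2.fitLine(np.array(P,np.float32),cv2.DIST_HUBER,0,.01,.01).ravel()
    d=np.array([vx,vy])*np.sign(vy); return d,np.array([x,y]),np.abs(np.cross(d,np.array(P)-[x,y])).max()
du,pu,eu=fit(U);dl,pl,el=fit(L);print(du,eu,dl,el)
d=(du+dl);d/=np.linalg.norm(d);n=np.array([-d[1],d[0]])
print("width",(pu-pl)@n)
mid=(pu+pl)@n/2
# end wall outer edge & jaw features along d
for q in (C(563,193),C(549,270)): print("endcorner s",pt(w,*q,.016)[:2]@d)
# end wall profile along the centreline
ss=np.arange(.15,.32,.002); base=n*mid
s0=pt(w,*C(556,230),.016)[:2]@d
for s in np.arange(s0-.03,s0+.02,.002):
    P=base+d*s; u,v=px(w,[*P,.016]); print(round(s,3),int(g[int(round(v)),int(round(u))]),end='; ')
print("\nd",d,"n",n,"mid",mid, "cam",w["origin"])
for nm,q,z in(("hinge+",C(352,143),.037),("hinge-",C(383,143),.037),("catchtopL",C(342,265),.05),("catchtopR",C(369,265),.05)):
    P=pt(w,*q,z)[:2];print(nm,P,P@d,P@n-mid)
P=[pt(w,*C(*q),.038)[:2] for q in((175,104),(135,221))];print(P)
E
```

```text
[-0.29579788  0.95525056] 0.0015264585181228932 [-0.2822248  0.9593483] 0.00528021097010405
width 0.080447495
endcorner s 0.11812533577929386
endcorner s 0.11917426855959329
0.088 212; 0.09 213; 0.092 211; 0.094 205; 0.096 166; 0.098 145; 0.1 130; 0.102 126; 0.104 115; 0.106 81; 0.108 80; 0.11 96; 0.112 158; 0.114 174; 0.116 178; 0.118 192; 0.12 203; 0.122 209; 0.124 211; 0.126 211; 0.128 211; 0.13 213; 0.132 212; 0.134 211; 0.136 212; 
d [-0.2890186  0.9573235] n [-0.9573235 -0.2890186] mid -0.5616944 cam [0.56791803 0.07484984 0.50407647]
hinge+ [0.5088401  0.04636448] -0.10267844569161455 0.06116960497620416
hinge- [0.49745754 0.07379606] -0.07312777495464136 0.06413816228267016
catchtopL [0.61922031 0.08124847] -0.101185122654197 -0.05458208258007924
catchtopR [0.60902342 0.10587981] -0.0746578649210087 -0.051939278055077365
[array([ 0.53969284, -0.12187593]), array([ 0.65855235, -0.1266736 ])]<stdin>:14: DeprecationWarning: Arrays of 2-dimensional vectors are deprecated. Use arrays of 3-dimensional vectors instead. (deprecated in NumPy 2.0)
```

```bash
python3 - <<'E'
from h import *
s=r.sense();print(s["joints"],s["time_s"])
# refine core centres from w0-like clicks: gauge frame and moves
G=np.array([.5633,.0776]);d=np.array([-.289,.957]);n=np.array([-.957,-.289])
for nm,P in dict(S1=(.5395,-.125),S2=(.544,-.2415),S3=(.445,-.232),B1=(.661,-.13),B2=(.444,-.127)).items():
    q=np.array(P)-G;print(nm,q@d,q@n)
for x in(-.075,.04,.1,.17):print(x,G+d*x)
t=cap("top");
for q in((425,240),(471,235),(483,314),(436,318)):print(pt(t,*q,.025).round(4))
E
```

```text
[ 2.36640425e+01  2.04083557e+01  1.49247086e+01  8.84671779e-03
 -8.44730797e+01 -9.12029667e+01] 2.775
S1 -0.18700999999999998 0.08132800000000004
S2 -0.299801 0.11068999999999997
S3 -0.26209849999999996 0.2026875
B1 -0.2269085 -0.03350250000000001
B2 -0.1613245 0.1732995
-0.075 [0.584975 0.005825]
0.04 [0.55174 0.11588]
0.1 [0.5344 0.1733]
0.17 [0.51417 0.24029]
[ 0.5925 -0.3212  0.025 ]
[ 0.6063 -0.4502  0.025 ]
[ 0.3866 -0.4698  0.025 ]
[ 0.3761 -0.342   0.025 ]
```

```bash
python3 -m jog '1 -5.3 -13.3 -10 10.25;1 -5.3 -13.3 -10 10.25;1 -5.3 -13.3 -10 10.25;1 -5.3 -13.3 -10 10.25;1 -5.3 -13.3 -10 10.25' >/dev/null
python3 -m jog '1 -5.3 -13.3 -10 10.25;1 -5.3 -13.3 -10 10.25;1 -5.3 -13.3 -10 10.25;1 -5.3 -13.3 -10 10.25;1 -5.3 -13.3 -10 10.25' >/dev/null
python3 -m jog '1 -5.3 -13.3 -10 10.25;1 -5.3 -13.3 -10 10.25;1 -5.3 -13.3 -10 10.25;1 -5.3 -13.3 -10 10.25;1 -5.3 -13.3 -10 10.25' >/dev/null
python3 -m jog '.8 -5.3 -13.3 -10 10.25;.8 -5.3 -13.3 -10 10.25;.8 0 0 0 0'
python3 -m jog '.8 0 0 -40 0;.8 0 0 0 0;.8 0 0 0 0'
python3 - <<'E'
from h import *
w=cap("wrist");save(w,"w2.png");t=cap("top");save(t,"t2.png",(270,170,490,335),3.5)
E
```

```text
time_s: 5.08
tcp_pos: [0.5386, -0.1243, 0.1804]
ee_rot: [[0.958, 0.285, -0.001], [0.285, -0.958, 0.0], [-0.001, -0.0, -1.0]]
wrist_force: [0.8, 0.9, 0.4]
gripper_width: 0.819
gripper_force: 0.0
time_s: 5.45
tcp_pos: [0.5408, -0.1232, 0.1421]
ee_rot: [[0.957, 0.289, 0.002], [0.289, -0.957, -0.001], [0.002, 0.001, -1.0]]
wrist_force: [0.2, 0.2, 0.3]
gripper_width: 0.8
gripper_force: 0.0
```

View pics/w2.png

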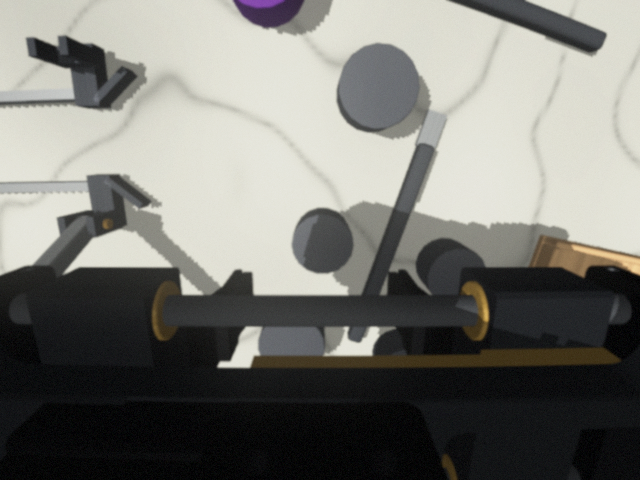

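S1 is centred at (322,240) between the finger columns (235/402), B1 is at (377,86) and the chisel at (400,220). Everything is consistent. Computing the offsets.

```bash
python3 - <<'E'
from h import *
w=cap("wrist");s=r.sense();print(s["tcp_pos"])
g=cv2.cvtColor(np.asarray(w["pixels"]),cv2.COLOR_RGB2HSV)
for q in((322,240),(377,86)):
    m=((g[...,2]<115)&(g[...,2]>0)&(g[...,1]<70)).astype(np.uint8)
    m=cv2.morphologyEx(m,cv2.MORPH_OPEN,np.ones((15,15)))
    k,l,st,ce=cv2.connectedComponentsWithStats(m);i=l[q[1],q[0]]
    print(st[i],ce[i],pt(w,*ce[i],.034)[:2],pt(w,*q,.038)[:2])
E
```

```text
[ 0.54076199 -0.12311874  0.14216846]
[ 303  211   50   61 2442] [327.89066339 242.9987715 ] [ 0.54262212 -0.13053998] [ 0.54458122 -0.12492909]
[     0      0    640    480 253297] [324.05166267 233.35215972] [ 0.54938516 -0.12522309] [ 0.66528171 -0.1296375 ]
```

```bash
python3 -m jog '.8 1 -2 -40 0;.8 0 0 -40 0;.8 0 0 -24 0;.8 0 0 -10 0;.8 0 0 0 0'; python3 -m jog '0 0 0 0 0;0 0 0 0 0;0 0 0 0 0;0 0 0 0 0;0 0 0 0 0'
```

```text
time_s: 6.22
tcp_pos: [0.5412, -0.1252, 0.0269]
ee_rot: [[0.957, 0.289, 0.0], [0.289, -0.957, -0.0], [0.0, 0.0, -1.0]]
wrist_force: [0.7, -0.6, 0.5]
gripper_width: 0.801
gripper_force: 0.0
time_s: 6.85
tcp_pos: [0.5412, -0.1252, 0.0273]
ee_rot: [[0.957, 0.29, 0.001], [0.29, -0.957, -0.0], [0.001, 0.0, -1.0]]
wrist_force: [-0.9, 0.7, 5.3]
gripper_width: 0.566
gripper_force: 30.0
```

Width 0.566, so it's a 50 mm core. Carry it low to the gauge approach.

```bash
python3 -m jog '0 0 0 20 0;0 15 42 0 0;0 15 42 0 0;0 15 42 0 0;0 0 0 0 0'; python3 -m jog '0 0 0 -10 0;0 0 0 -9 0;0 0 0 0 0;0 0 0 0 0'; python3 - <<'E'
from h import *
s=r.sense();G=np.array([.5633,.0776]);d=np.array([-.289,.957]);n=np.array([-.957,-.289])
q=s["tcp_pos"][:2]-G;print(q@d,q@n); w=cap("wrist");save(w,"w3.png")
E
```

```text
time_s: 7.48
tcp_pos: [0.5865, 0.0034, 0.0458]
ee_rot: [[0.956, 0.293, 0.0], [0.293, -0.956, 0.0], [0.0, -0.0, -1.0]]
wrist_force: [0.6, -0.1, -2.8]
gripper_width: 0.568
gripper_force: 30.0
time_s: 7.98
tcp_pos: [0.5851, -0.0001, 0.0269]
ee_rot: [[0.958, 0.288, -0.001], [0.288, -0.958, -0.0], [-0.001, -0.0, -1.0]]
wrist_force: [-0.1, -0.2, -2.3]
gripper_width: 0.566
gripper_force: 30.0
-0.08065665765411667 0.00157049866016441
```

View pics/w3.png

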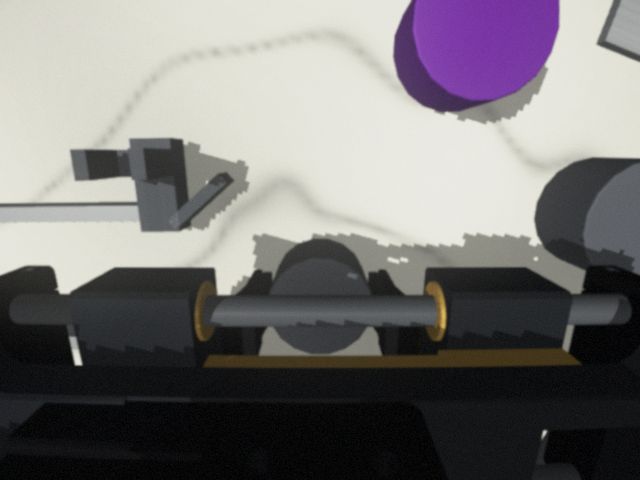

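The core is held at (320,300); the far jaw is at (160,200), its inner top edge near v≈230. Check the lateral offset with both in this view.

```bash
python3 - <<'E'
from h import *
G=np.array([.5633,.0776]);d=np.array([-.289,.957]);n=np.array([-.957,-.289])
w=cap("wrist")
g=cv2.cvtColor(np.asarray(w["pixels"]),cv2.COLOR_RGB2GRAY);print(g[234:300:2,320])
for q,z in(((320,239),0.),((320,239),.038),((320,258),.038),((140,231),.016),((187,230),.016),((175,226),.016)):
    p=pt(w,*q,z)[:2]-G;print(q,z,(p@d).round(4),(p@n).round(4))
E
```

```text
[207 150 109  66  61  61  58  59  56  57  58  52  58  70  67  67  68  68
  68  66  67  67  67  66  64  62  60  63  61  64  53  45  56]
(320, 239) 0.0 -0.0817 -0.0212
(320, 239) 0.038 -0.0817 -0.0307
(320, 258) 0.038 -0.0817 -0.022
(140, 231) 0.016 0.0102 -0.0295
(187, 230) 0.016 -0.0142 -0.03
(175, 226) 0.016 -0.0083 -0.0321
```

```bash
python3 -m jog '0 4.8 1.4 0 0;0 -3 10 0 0;0 -3 10 0 0;0 -3 10 0 0;0 0 0 0 0'; python3 -m jog '0 -1.5 5 0 0;0 -1.5 5 0 0;0 0 0 0 0'; python3 - <<'E'
from h import *
G=np.array([.5633,.0776]);d=np.array([-.289,.957]);n=np.array([-.957,-.289])
s=r.sense();q=s["tcp_pos"][:2]-G;print(q@d,q@n)
w=cap("wrist");save(w,"w4.png")
E
```

```text
time_s: 8.7
tcp_pos: [0.5813, 0.0333, 0.0277]
ee_rot: [[0.957, 0.291, 0.0], [0.291, -0.957, 0.0], [0.0, -0.0, -1.0]]
wrist_force: [0.6, -1.0, -2.0]
gripper_width: 0.568
gripper_force: 30.0
time_s: 9.07
tcp_pos: [0.5785, 0.0424, 0.0276]
ee_rot: [[0.957, 0.29, 0.0], [0.29, -0.957, 0.0], [0.0, 0.0, -1.0]]
wrist_force: [-0.1, -0.2, -2.4]
gripper_width: 0.566
gripper_force: 30.0
-0.03802992540989102 -0.004341560959761555
```

View pics/w4.png

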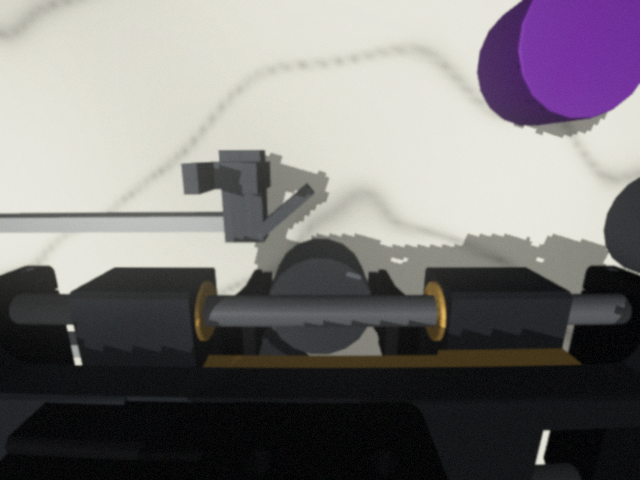

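The core's edge sits about 6 px (≈2.8 mm) inside the jaw edge at v=241, so it is centred. Slide it through.

```bash
python3 -m jog '0 -2.9 9.6 0 0;0 -2.9 9.6 0 0;0 0 0 0 0'; python3 -m jog '0 -2.9 9.6 0 0;0 -2.9 9.6 0 0;0 -2.9 9.6 0 0;0 0 0 0 0';python3 -m jog '0 -2.9 9.6 0 0;0 -2.9 9.6 0 0;0 -2.9 9.6 0 0;0 -2.9 9.6 0 0;0 0 0 0 0'
```

```text
time_s: 9.5
tcp_pos: [0.5725, 0.0623, 0.0276]
ee_rot: [[0.957, 0.291, 0.0], [0.291, -0.957, 0.0], [0.0, -0.0, -1.0]]
wrist_force: [-0.1, 0.1, -2.5]
gripper_width: 0.568
gripper_force: 30.0
time_s: 10.0
tcp_pos: [0.5638, 0.091, 0.0276]
ee_rot: [[0.957, 0.291, 0.0], [0.291, -0.957, 0.0], [0.0, 0.0, -1.0]]
wrist_force: [0.3, 0.2, -1.9]
gripper_width: 0.567
gripper_force: 30.0
time_s: 10.62
tcp_pos: [0.5523, 0.1294, 0.0276]
ee_rot: [[0.957, 0.291, 0.0], [0.291, -0.957, 0.0], [0.0, -0.0, -1.0]]
wrist_force: [0.3, -0.1, -3.1]
gripper_width: 0.565
gripper_force: 30.0
```

```bash
python3 -m jog '0 -3.3 10.8 0 0;0 -3.3 10.8 0 0;0 -3.3 10.8 0 0;0 -3.3 10.8 0 0;0 -3.3 10.8 0 0'; python3 -m jog '0 -3.3 10.8 0 0;0 -3.3 10.8 0 0;0 -3.3 10.8 0 0;0 -3.3 10.8 0 0;0 -3.3 10.8 0 0'; python3 -m jog '0 0 0 0 0;.8 0 0 0 0;.8 0 0 0 0;.8 0 0 0 0'; python3 -m jog '.8 0 0 40 0;.8 0 0 60 0;.8 0 -60 0 0;.8 0 -60 0 0;.8 0 -60 0 0'; python3 - <<'E'
from h import *
t=cap("top");save(t,"t5.png",(190,170,430,330),3)
E
```

```text
time_s: 11.25
tcp_pos: [0.5357, 0.1834, 0.0275]
ee_rot: [[0.957, 0.289, -0.0], [0.289, -0.957, -0.0], [-0.0, 0.0, -1.0]]
wrist_force: [0.1, 0.5, -3.2]
gripper_width: 0.567
gripper_force: 30.0
time_s: 11.88
tcp_pos: [0.5192, 0.2373, 0.0276]
ee_rot: [[0.957, 0.289, 0.0], [0.289, -0.957, -0.0], [0.0, 0.0, -1.0]]
wrist_force: [-0.3, 0.3, -2.1]
gripper_width: 0.566
gripper_force: 30.0
time_s: 12.38
tcp_pos: [0.5197, 0.2364, 0.0278]
ee_rot: [[0.957, 0.289, 0.001], [0.289, -0.957, 0.0], [0.001, -0.0, -1.0]]
wrist_force: [-0.0, 1.6, -1.6]
gripper_width: 0.772
gripper_force: 0.0
time_s: 13.0
tcp_pos: [0.5193, 0.0549, 0.1281]
ee_rot: [[0.957, 0.29, 0.001], [0.29, -0.957, 0.0], [0.001, -0.0, -1.0]]
wrist_force: [0.8, 0.4, -0.3]
gripper_width: 0.795
gripper_force: 0.0
```

View pics/t5.png

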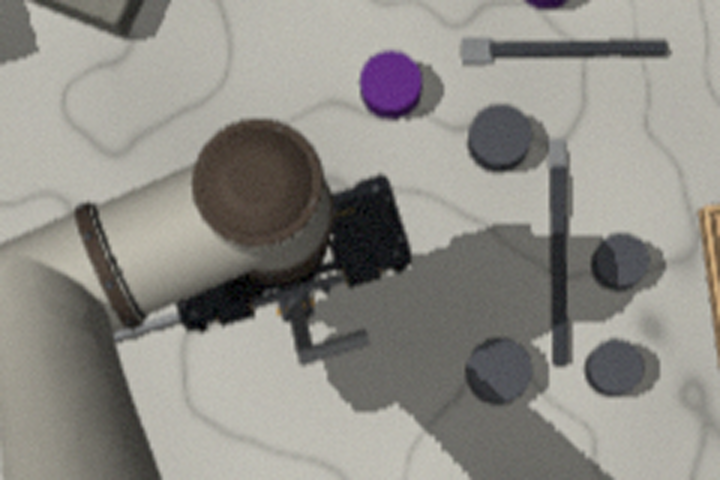

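The view shows the arm over the gauge; the remaining cores are unmoved (S2 at crop (620,262), S3 (615,368), B1 (500,137), B2 (500,370)). On to S2.

```bash
python3 -m jog '.74 5 -59.3 0 0;.74 5 -59.3 0 0;.74 5 -59.3 0 0;.74 5 -59.3 0 0;.74 5 -59.3 0 0'; python3 -m jog '.74 0 0 0 0;.74 0 0 0 0;.74 0 0 0 0'; python3 - <<'E'
from h import *
w=cap("wrist");np.save("w6.npy",w,allow_pickle=True);save(w,"w6.png");print(pt(w,320,240,.038))
E
```

```text
time_s: 13.68
tcp_pos: [0.5444, -0.2421, 0.1278]
ee_rot: [[0.957, 0.289, 0.001], [0.289, -0.957, -0.0], [0.001, 0.0, -1.0]]
wrist_force: [1.8, 1.0, 0.4]
gripper_width: 0.742
gripper_force: 0.0
time_s: 14.05
tcp_pos: [0.5444, -0.2388, 0.1277]
ee_rot: [[0.957, 0.291, 0.0], [0.291, -0.957, 0.0], [0.0, -0.0, -1.0]]
wrist_force: [0.1, 0.6, -0.3]
gripper_width: 0.741
gripper_force: 0.0
[ 0.55078594 -0.23796977  0.038     ]
```

View pics/w6.png

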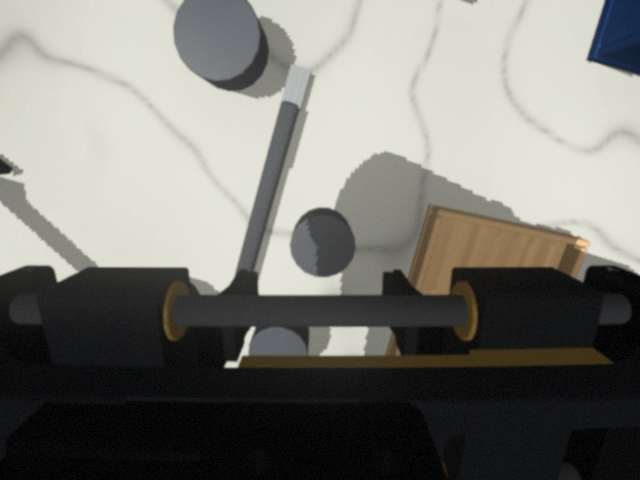

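S2 is at (322,242), centred between the fingers. Descend and grip.

```bash
python3 -m jog '.74 0 -1 -45 0;.74 0 0 -35 0;.74 0 0 -20 0;.74 0 0 0 0'; python3 -m jog '0 0 0 0 0;0 0 0 0 0;0 0 0 0 0;0 0 0 0 0'; python3 -m jog '0 0 0 35 0;0 0 0 30 0;0 0 0 0 0'
```

```text
time_s: 14.6
tcp_pos: [0.5435, -0.2396, 0.0262]
ee_rot: [[0.957, 0.291, -0.004], [0.291, -0.957, 0.001], [-0.003, -0.002, -1.0]]
wrist_force: [-0.2, -0.6, 1.1]
gripper_width: 0.738
gripper_force: 0.0
time_s: 15.1
tcp_pos: [0.5453, -0.2408, 0.0289]
ee_rot: [[0.957, 0.29, 0.002], [0.29, -0.957, -0.0], [0.002, 0.001, -1.0]]
wrist_force: [0.3, 2.1, 5.9]
gripper_width: 0.566
gripper_force: 30.0
time_s: 15.48
tcp_pos: [0.5457, -0.2413, 0.0946]
ee_rot: [[0.957, 0.289, 0.005], [0.289, -0.957, -0.001], [0.004, 0.002, -1.0]]
wrist_force: [0.5, -0.8, -2.3]
gripper_width: 0.566
gripper_force: 30.0
```

```bash
python3 -m jog '0 8.7 48.6 0 0;0 8.7 48.6 0 0;0 8.7 48.6 0 0;0 8.7 48.6 0 0;0 8.7 48.6 0 0'; python3 -m jog '0 0 0 -35 0;0 0 0 -25 0;0 0 0 -4 0;0 0 0 0 0;0 0 0 0 0'; python3 - <<'E'
from h import *
G=np.array([.5633,.0776]);d=np.array([-.289,.957]);n=np.array([-.957,-.289])
w=cap("wrist");s=r.sense();q=s["tcp_pos"][:2]-G;print(q@d,q@n)
g=cv2.cvtColor(np.asarray(w["pixels"]),cv2.COLOR_RGB2GRAY);print(g[230:275:2,320]);print(g[215:245:2,150],g[215:245:2,165])
E
```

```text
time_s: 16.1
tcp_pos: [0.5867, 0.0033, 0.0905]
ee_rot: [[0.957, 0.289, -0.004], [0.289, -0.957, -0.0], [-0.004, -0.001, -1.0]]
wrist_force: [1.1, 0.0, -2.1]
gripper_width: 0.565
gripper_force: 30.0
time_s: 16.73
tcp_pos: [0.5872, 0.0018, 0.0274]
ee_rot: [[0.957, 0.289, -0.002], [0.289, -0.957, -0.0], [-0.002, -0.0, -1.0]]
wrist_force: [0.3, 0.5, -1.5]
gripper_width: 0.563
gripper_force: 30.0
-0.07956104657642081 -0.0010270613547634642
[222 222 179  81  63  61  57  60  57  56  60  54  64  68  69  75  68  68
  67  69  67  69  67]
[ 97  96  99  94  98  97  96  98  99  95 138 208 219 220 220] [ 95  95  92  93  92  93  91  92  94  92 136 209 220 221 218]
```

```bash
python3 -m jog '0 1.5 0.5 0 0;0 -2.9 9.6 0 0;0 -2.9 9.6 0 0;0 -2.9 9.6 0 0;0 -2.9 9.6 0 0'; python3 -m jog '0 -2.9 9.6 0 0;0 -2.9 9.6 0 0;0 -2.9 9.6 0 0;0 -2.9 9.6 0 0;0 0 0 0 0'; python3 -m jog '0 -2.9 9.6 0 0;0 -2.9 9.6 0 0;0 -2.9 9.6 0 0;0 -2.9 9.6 0 0;0 -2.9 9.6 0 0'; python3 -m jog '0 -2.9 9.6 0 0;0 -2.9 9.6 0 0;0 -2.9 9.6 0 0;0 -2.9 9.6 0 0;0 0 0 0 0';
```

```text
time_s: 17.4
tcp_pos: [0.5776, 0.0419, 0.0286]
ee_rot: [[0.957, 0.29, 0.0], [0.29, -0.957, 0.0], [0.0, -0.0, -1.0]]
wrist_force: [0.2, -0.6, -2.0]
gripper_width: 0.562
gripper_force: 30.0
time_s: 18.02
tcp_pos: [0.5661, 0.0801, 0.0286]
ee_rot: [[0.957, 0.29, 0.0], [0.29, -0.957, 0.0], [0.0, -0.0, -1.0]]
wrist_force: [-0.6, 0.0, -3.1]
gripper_width: 0.569
gripper_force: 30.0
time_s: 18.65
tcp_pos: [0.5515, 0.1281, 0.0286]
ee_rot: [[0.957, 0.289, 0.0], [0.289, -0.957, 0.0], [0.0, -0.0, -1.0]]
wrist_force: [-0.2, 0.0, -2.9]
gripper_width: 0.567
gripper_force: 30.0
time_s: 19.27
tcp_pos: [0.54, 0.1665, 0.0286]
ee_rot: [[0.957, 0.29, 0.0], [0.29, -0.957, 0.0], [0.0, -0.0, -1.0]]
wrist_force: [0.5, 0.5, -2.7]
gripper_width: 0.567
gripper_force: 30.0
```

```bash
python3 -m jog '.63 0 0 0 0;.63 0 0 0 0;.63 0 0 40 0;.63 0 0 10 0;0 14.5 -48 0 0'; python3 -m jog '0 0 0 0 0;0 0 0 0 0;0 0 0 -30 0;0 0 0 -25 0;0 0 0 0 0'; python3 -m jog '0 -2.9 9.6 0 0;0 -2.9 9.6 0 0;0 -2.9 9.6 0 0;0 0 0 0 0'
```

```text
time_s: 19.9
tcp_pos: [0.5556, 0.1196, 0.0801]
ee_rot: [[0.956, 0.294, 0.004], [0.294, -0.956, 0.002], [0.004, -0.001, -1.0]]
wrist_force: [0.5, -0.9, -0.2]
gripper_width: 0.578
gripper_force: 0.0
time_s: 20.52
tcp_pos: [0.553, 0.1178, 0.0216]
ee_rot: [[0.957, 0.29, -0.004], [0.29, -0.957, -0.002], [-0.005, 0.001, -1.0]]
wrist_force: [0.1, -0.2, -0.3]
gripper_width: 0.047
gripper_force: 0.0
time_s: 21.02
tcp_pos: [0.546, 0.1478, 0.0241]
ee_rot: [[0.957, 0.291, 0.001], [0.291, -0.957, 0.001], [0.001, -0.0, -1.0]]
wrist_force: [0.6, 0.5, 0.4]
gripper_width: 0.006
gripper_force: 0.0
```

```bash
python3 -m jog '0 0 0 50 0;.74 0 0 50 0;.74 -14.4 -54.3 0 0;.74 -14.4 -54.3 0 0;.74 -14.4 -54.3 0 0' >/dev/null; python3 -m jog '.74 -14.4 -54.3 0 0;.74 -14.4 -54.3 0 0;.74 -14.4 -54.3 0 0;.74 -14.4 -54.3 0 0;.74 0 0 0 0'; python3 -m jog '.74 0 0 0 0;.74 0 0 0 0'; python3 - <<'E'
from h import *
w=cap("wrist");save(w,"w7.png");t=cap("top")
save(t,"t7.png",(190,180,430,310),3)
E
```

```text
time_s: 22.28
tcp_pos: [0.4438, -0.2364, 0.1236]
ee_rot: [[0.959, 0.283, 0.0], [0.283, -0.959, 0.0], [0.0, -0.0, -1.0]]
wrist_force: [0.3, -0.4, -0.2]
gripper_width: 0.736
gripper_force: 0.0
time_s: 22.52
tcp_pos: [0.4455, -0.2326, 0.1236]
ee_rot: [[0.957, 0.291, 0.0], [0.291, -0.957, 0.0], [0.0, 0.0, -1.0]]
wrist_force: [-0.6, 0.0, 0.4]
gripper_width: 0.739
gripper_force: 0.0
```

View pics/w7.png

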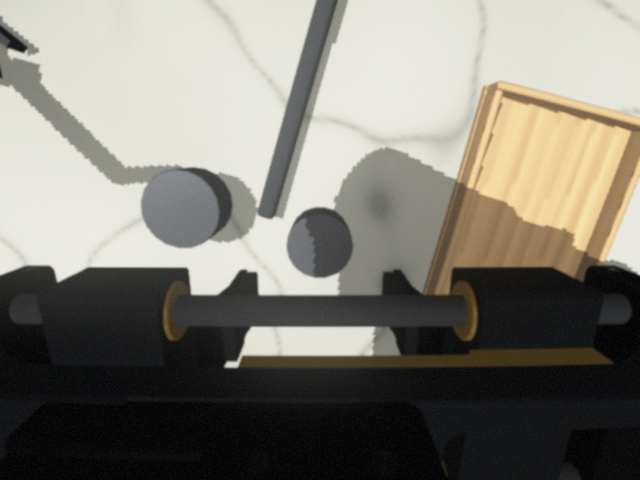

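View pics/t7.png

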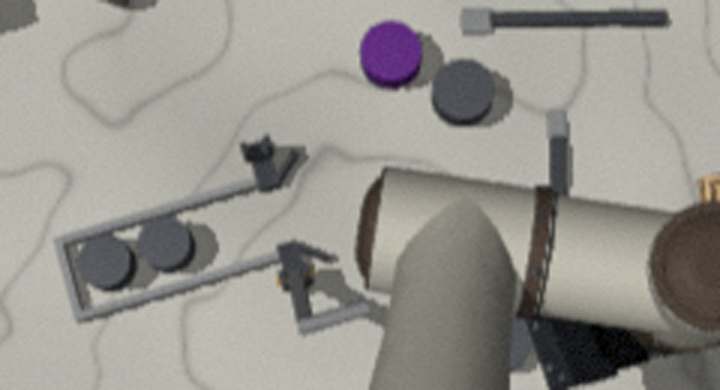

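Two cores lie in the pen (crop (105,262), (165,243)). B1 was knocked to crop (463,92). S3 is centred in the wrist view at (320,242). Grip S3.

```bash
python3 -m jog '.74 0 0 -45 0;.74 0 0 -35 0;.74 0 0 -15 0;.74 0 0 0 0'; python3 -m jog '0 0 0 0 0;0 0 0 0 0;0 0 0 0 0;0 0 0 0 0'; python3 -m jog '0 0 0 35 0;0 0 0 30 0;0 0 0 0 0'
```

```text
time_s: 23.12
tcp_pos: [0.4447, -0.2327, 0.0275]
ee_rot: [[0.957, 0.291, -0.003], [0.291, -0.957, 0.0], [-0.003, -0.001, -1.0]]
wrist_force: [0.2, -0.1, 1.1]
gripper_width: 0.738
gripper_force: 0.0
time_s: 23.62
tcp_pos: [0.4457, -0.2334, 0.0295]
ee_rot: [[0.957, 0.29, 0.002], [0.29, -0.957, -0.0], [0.002, 0.001, -1.0]]
wrist_force: [-0.1, 3.4, 6.4]
gripper_width: 0.562
gripper_force: 30.0
time_s: 24.0
tcp_pos: [0.4464, -0.2339, 0.0953]
ee_rot: [[0.957, 0.289, 0.005], [0.289, -0.957, -0.001], [0.004, 0.002, -1.0]]
wrist_force: [-0.2, -0.1, -2.1]
gripper_width: 0.569
gripper_force: 30.0
```

```bash
python3 -m jog '0 28.4 47.2 0 0;0 28.4 47.2 0 0;0 28.4 47.2 0 0;0 28.4 47.2 0 0;0 28.4 47.2 0 0'; python3 -m jog '0 0 0 -35 0;0 0 0 -25 0;0 0 0 -5 0;0 0 0 0 0;0 0 0 0 0'; python3 - <<'E'
from h import *
G=np.array([.5633,.0776]);d=np.array([-.289,.957]);n=np.array([-.957,-.289])
w=cap("wrist");s=r.sense();q=s["tcp_pos"][:2]-G;print(q@d,q@n)
g=cv2.cvtColor(np.asarray(w["pixels"]),cv2.COLOR_RGB2GRAY);print(g[230:275:2,320]);print(g[215:245:2,150],g[215:245:2,165])
E
```

```text
time_s: 24.62
tcp_pos: [0.5865, 0.0038, 0.0914]
ee_rot: [[0.957, 0.289, -0.004], [0.289, -0.957, -0.001], [-0.004, -0.001, -1.0]]
wrist_force: [1.3, -1.1, -1.9]
gripper_width: 0.565
gripper_force: 30.0
time_s: 25.25
tcp_pos: [0.5858, 0.0025, 0.0277]
ee_rot: [[0.957, 0.289, -0.003], [0.289, -0.957, -0.0], [-0.003, -0.001, -1.0]]
wrist_force: [-2.3, 0.8, 3.1]
gripper_width: 0.566
gripper_force: 30.0
-0.07859871858120071 -8.615470791526638e-06
[227 188  87  70  62  63  63  62  59  57  62  71  76  71  71  73  73  69
  67  70  69  69  68]
[103 102 102 102 104 105 104 103 104 153 220 226 225 226 225] [ 97  97  97  98  97  98  97  98  99 154 218 226 225 225 225]
```

```bash
python3 -m jog '0 1.7 0.5 0.5 0;0 -2.9 9.6 0 0;0 -2.9 9.6 0 0;0 -2.9 9.6 0 0;0 -2.9 9.6 0 0'; python3 -m jog '0 -2.9 9.6 0 0;0 -2.9 9.6 0 0;0 -2.9 9.6 0 0;0 -2.9 9.6 0 0;0 0 0 0 0'; python3 -m jog '0 -2.9 9.6 0 0;0 -2.9 9.6 0 0;0 -2.9 9.6 0 0;0 -2.9 9.6 0 0;0 0 0 0 0'
```

```text
time_s: 25.92
tcp_pos: [0.577, 0.0423, 0.029]
ee_rot: [[0.957, 0.29, 0.0], [0.29, -0.957, 0.0], [0.0, -0.0, -1.0]]
wrist_force: [-0.2, -0.3, -1.9]
gripper_width: 0.569
gripper_force: 30.0
time_s: 26.55
tcp_pos: [0.5649, 0.0804, 0.0288]
ee_rot: [[0.957, 0.29, -0.001], [0.29, -0.957, -0.0], [-0.001, -0.0, -1.0]]
wrist_force: [-0.4, 0.3, -2.6]
gripper_width: 0.565
gripper_force: 30.0
time_s: 27.18
tcp_pos: [0.5541, 0.1191, 0.0292]
ee_rot: [[0.957, 0.291, 0.001], [0.291, -0.957, 0.0], [0.001, -0.0, -1.0]]
wrist_force: [-0.3, 0.1, -1.9]
gripper_width: 0.566
gripper_force: 30.0
```

```bash
python3 -m jog '.63 0 0 0 0;.63 0 0 0 0;.63 0 0 40 0;.63 0 0 55 0;.85 15.9 -52.6 0 0'; python3 -m jog '.85 15.9 -52.6 0 0;.85 15.9 -52.6 0 0;.85 15.9 -52.6 0 0;.85 -58 -12 0 0;.85 -58 -12 0 0'; python3 -m jog '.85 -58 -12 0 0;.85 0 0 0 0;.85 0 0 0 0'; python3 - <<'E'
from h import *
w=cap("wrist");t=cap("top");save(t,"t8.png",(190,180,430,310),3)
g=cv2.cvtColor(np.asarray(w["pixels"]),cv2.COLOR_RGB2HSV)
m=((g[...,2]<125)&(g[...,1]<70)).astype(np.uint8);m[265:]=0
m=cv2.morphologyEx(m,cv2.MORPH_OPEN,np.ones((15,15)))
k,l,st,ce=cv2.connectedComponentsWithStats(m);print(st[1:],ce[1:])
E
```

```text
time_s: 27.8
tcp_pos: [0.5737, 0.0681, 0.1299]
ee_rot: [[0.955, 0.295, 0.012], [0.295, -0.955, 0.004], [0.013, 0.0, -1.0]]
wrist_force: [0.8, -0.1, -0.8]
gripper_width: 0.687
gripper_force: 0.0
time_s: 28.42
tcp_pos: [0.5004, -0.1177, 0.1231]
ee_rot: [[0.958, 0.287, -0.001], [0.287, -0.958, -0.0], [-0.001, -0.0, -1.0]]
wrist_force: [0.3, 0.2, 0.8]
gripper_width: 0.846
gripper_force: 0.0
time_s: 28.8
tcp_pos: [0.4446, -0.1285, 0.125]
ee_rot: [[0.957, 0.289, 0.003], [0.289, -0.957, -0.0], [0.003, 0.001, -1.0]]
wrist_force: [1.0, -0.4, -0.1]
gripper_width: 0.849
gripper_force: 0.0
[[    0     0   137   158 10821]
 [  379    12   102   241  5387]
 [  280   205    78    60  4032]
 [  474   226    56    39  1766]] [[ 62.57064966  65.60909343]
 [430.09040282 130.00909597]
 [318.02108135 237.4360119 ]
 [499.83635334 247.01132503]]
```

View pics/t8.png

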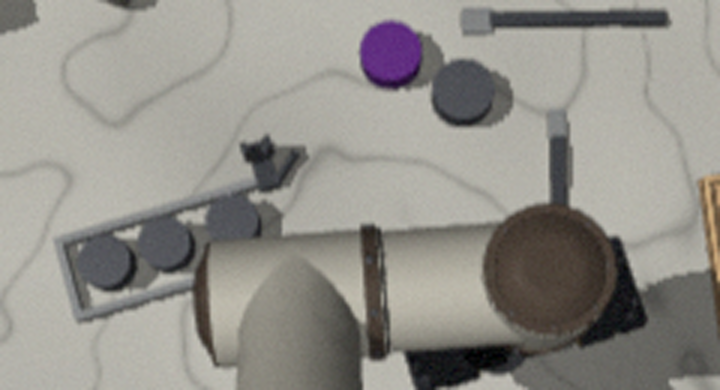

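Three small cores now lie in the pen. B2 is centred below the hand; grip it and carry it to the tray.

```bash
python3 -m jog '.85 0 1 -45 0;.85 0 0 -35 0;.85 0 0 -17 0;.85 0 0 0 0'; python3 -m jog '0 0 0 0 0;0 0 0 0 0;0 0 0 0 0;0 0 0 0 0'; python3 -m jog '0 0 0 35 0;0 0 0 35 0;0 -1.9 -54.5 0 0;0 -1.9 -54.5 0 0;0 -1.9 -54.5 0 0';python3 -m jog '0 -1.9 -54.5 0 0;0 -1.9 -54.5 0 0;0 0 0 0 0;0 0 0 0 0'; python3 - <<'E'
from h import *
t=cap("top")
g=cv2.cvtColor(np.asarray(t["pixels"]),cv2.COLOR_RGB2HSV)
m=((g[...,2]<85)&(g[...,1]<70)).astype(np.uint8)
m=cv2.morphologyEx(m,cv2.MORPH_OPEN,np.ones((9,9)))
k,l,st,ce=cv2.connectedComponentsWithStats(m)
for a,c in zip(st,ce):
    if 320<c[0]<375 and 190<c[1]<235: print(a,c,pt(t,*c,.024)[:2])
w=cap("wrist");save(w,"w9.png")
E
```

```text
time_s: 29.4
tcp_pos: [0.4438, -0.1271, 0.0256]
ee_rot: [[0.957, 0.29, -0.003], [0.29, -0.957, -0.0], [-0.003, -0.001, -1.0]]
wrist_force: [0.3, -0.6, 1.1]
gripper_width: 0.85
gripper_force: 0.0
time_s: 29.9
tcp_pos: [0.4445, -0.1271, 0.0279]
ee_rot: [[0.957, 0.289, 0.002], [0.289, -0.957, 0.0], [0.002, 0.001, -1.0]]
wrist_force: [-0.6, 1.5, 4.4]
gripper_width: 0.667
gripper_force: 30.0
time_s: 30.52
tcp_pos: [0.4371, -0.2919, 0.0967]
ee_rot: [[0.957, 0.29, -0.001], [0.29, -0.957, 0.001], [-0.001, -0.001, -1.0]]
wrist_force: [1.6, 0.6, -2.4]
gripper_width: 0.668
gripper_force: 30.0
time_s: 31.02
tcp_pos: [0.4329, -0.3991, 0.096]
ee_rot: [[0.958, 0.288, -0.002], [0.288, -0.958, 0.002], [-0.002, -0.002, -1.0]]
wrist_force: [0.6, 0.5, -2.2]
gripper_width: 0.671
gripper_force: 30.0
```

View pics/w9.png

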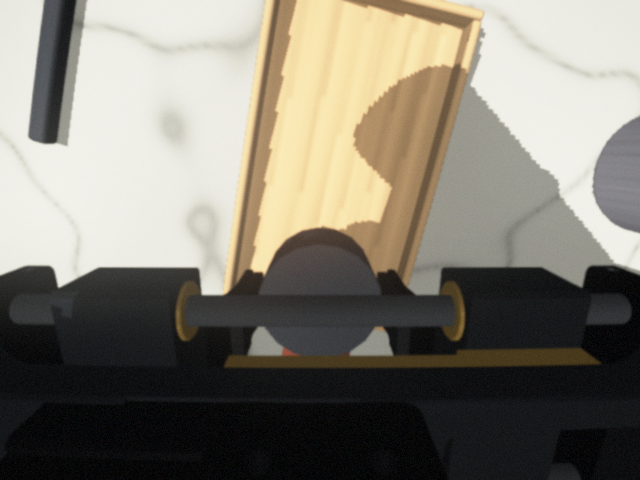

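The 59 mm core is centred across the tray (walls at u≈230/415, core at 322). Lower and release.

```bash
python3 -m jog '0 0 0 -30 0;0 0 0 -20 0;0 0 0 -10 0;0 0 0 0 0'; python3 -m jog '.75 0 0 0 0;.75 0 0 0 0;.75 0 0 0 0;.85 0 0 50 0;.85 0 0 45 0'; python3 - <<'E'
from h import *
t=cap("top");print(pt(t,344.3,210.9,.024), r.sense()["tcp_pos"])
g=cv2.cvtColor(np.asarray(t["pixels"]),cv2.COLOR_RGB2GRAY)
m=(g<85).astype(np.uint8)[195:226,328:358]
M=cv2.moments(cv2.morphologyEx(m,cv2.MORPH_OPEN,np.ones((7,7))),True);u,v=M["m10"]/M["m00"]+328,M["m01"]/M["m00"]+195;print(u,v,M["m00"],pt(t,u,v,.022))
E
```

```text
time_s: 31.62
tcp_pos: [0.4342, -0.3989, 0.0368]
ee_rot: [[0.957, 0.291, -0.001], [0.291, -0.957, 0.0], [-0.001, -0.001, -1.0]]
wrist_force: [-0.1, -0.5, -2.5]
gripper_width: 0.672
gripper_force: 30.0
time_s: 32.25
tcp_pos: [0.4341, -0.3999, 0.1335]
ee_rot: [[0.957, 0.289, -0.0], [0.289, -0.957, -0.0], [-0.0, 0.0, -1.0]]
wrist_force: [0.8, -0.1, 0.7]
gripper_width: 0.834
gripper_force: 0.0
[ 0.67788986 -0.09668933  0.024     ] [ 0.4373076  -0.40239377  0.14083252]Traceback (most recent call last):
  File "<stdin>", line 5, in <module>
ZeroDivisionError: float division by zero
```

```bash
python3 -m jog '.85 34.7 43.3 0 0;.85 34.7 43.3 0 0;.85 34.7 43.3 0 0;.85 34.7 43.3 0 0;.85 34.7 43.3 0 0' >/dev/null; python3 -m jog '.85 34.7 43.3 0 0;.85 34.7 43.3 0 0;.85 0 0 0 0;.85 0 0 0 0;.85 0 0 0 0'; python3 - <<'E'
from h import *
w=cap("wrist");save(w,"w10.png");t=cap("top");a=np.asarray(t["pixels"])[150:350,330:500]
cv2.imwrite("pics/c.png",a[...,::-1])
p=cv2.imread("pics/w10.png");b=cv2.resize(a[...,::-1],None,fx=1.2,fy=1.2)
p[480-b.shape[0]:,640-b.shape[1]:]=b
cv2.imwrite("pics/w10.png",p)
E
```

```text
time_s: 33.55
tcp_pos: [0.6763, -0.0978, 0.1322]
ee_rot: [[0.958, 0.288, -0.0], [0.288, -0.958, -0.0], [-0.0, -0.0, -1.0]]
wrist_force: [-0.1, -0.7, -0.7]
gripper_width: 0.849
gripper_force: 0.0
```

View pics/w10.png

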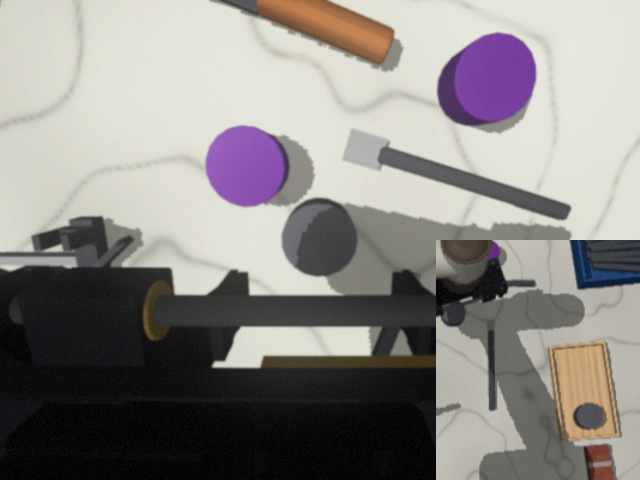

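B1 is centred at (319,237), the purple look-alike at (247,165) clears the fingers, and B2 lies in the tray (inset). Grip B1 and carry it.

```bash
python3 -m jog '.85 0 0 -50 0;.85 0 0 -35 0;.85 0 0 -19 0;.85 0 0 0 0'; python3 -m jog '0 0 0 0 0;0 0 0 0 0;0 0 0 0 0;0 0 0 0 0'; python3 -m jog '0 0 0 35 0;0 0 0 35 0;0 -21.9 -48.9 0 0;0 -21.9 -48.9 0 0;0 -21.9 -48.9 0 0';python3 -m jog '0 -21.9 -48.9 0 0;0 -21.9 -48.9 0 0;0 -21.9 -48.9 0 0;0 0 0 0 0;0 0 0 0 0'
```

```text
time_s: 34.15
tcp_pos: [0.6763, -0.0972, 0.027]
ee_rot: [[0.957, 0.289, -0.002], [0.289, -0.957, -0.0], [-0.002, -0.0, -1.0]]
wrist_force: [0.6, -0.8, -0.3]
gripper_width: 0.849
gripper_force: 0.0
time_s: 34.65
tcp_pos: [0.6781, -0.0966, 0.0298]
ee_rot: [[0.957, 0.29, 0.003], [0.29, -0.957, -0.0], [0.003, 0.001, -1.0]]
wrist_force: [0.1, -0.4, 5.8]
gripper_width: 0.671
gripper_force: 30.0
time_s: 35.28
tcp_pos: [0.6096, -0.244, 0.0968]
ee_rot: [[0.957, 0.289, -0.002], [0.289, -0.957, 0.001], [-0.002, -0.002, -1.0]]
wrist_force: [0.8, -0.5, -3.2]
gripper_width: 0.674
gripper_force: 30.0
time_s: 35.9
tcp_pos: [0.5448, -0.3896, 0.0969]
ee_rot: [[0.958, 0.288, -0.002], [0.288, -0.958, 0.002], [-0.001, -0.002, -1.0]]
wrist_force: [-0.4, 0.0, -2.8]
gripper_width: 0.67
gripper_force: 30.0
```

```bash
python3 -m jog '0 0 0 -30 0;0 0 0 -20 0;0 0 0 -11 0;0 0 0 0 0'; python3 -m jog '.75 0 0 0 0;.75 0 0 0 0;.75 0 0 0 0;.85 0 0 50 0;.85 0 0 45 0'; python3 -m jog '.6 0 -30 0 0;.6 0 -30 0 0;.6 0 0 0 0'; python3 - <<'E'
from h import *
import cv2
t=cap("top");s=cap("scene");print(r.sense()["joints"])
np.save("t11.npy",t,allow_pickle=True);np.save("s11.npy",s,allow_pickle=True)
f=lambda c,a,b,x,y,k:cv2.resize(np.ascontiguousarray(np.asarray(c["pixels"])[b:y,a:x,::-1]),None,fx=k,fy=k,interpolation=cv2.INTER_CUBIC)
A=f(t,200,215,330,305,3);B=f(s,230,140,400,280,3);C=f(t,400,210,500,360,2.0)
o=np.zeros((600,800,3),np.uint8);print(A.shape,B.shape,C.shape)
o[:270,:390]=A;o[:300,400:600]=C;  o[-270:,:][:0]
B=f(s,240,145,400,255,3)
o[270:600,:480]=B;cv2.imwrite("pics/m11.png",o)
E
```

```text
time_s: 36.4
tcp_pos: [0.5463, -0.389, 0.0369]
ee_rot: [[0.957, 0.291, -0.0], [0.291, -0.957, 0.0], [-0.0, -0.0, -1.0]]
wrist_force: [0.3, -0.1, -2.1]
gripper_width: 0.67
gripper_force: 30.0
time_s: 37.02
tcp_pos: [0.5456, -0.3903, 0.1335]
ee_rot: [[0.957, 0.289, -0.0], [0.289, -0.957, -0.0], [-0.0, 0.0, -1.0]]
wrist_force: [0.0, -0.5, -0.0]
gripper_width: 0.834
gripper_force: 0.0
time_s: 37.4
tcp_pos: [0.5452, -0.4519, 0.1321]
ee_rot: [[0.958, 0.287, 0.001], [0.287, -0.958, -0.001], [0.001, 0.001, -1.0]]
wrist_force: [-0.4, -0.2, -0.9]
gripper_width: 0.633
gripper_force: 0.0
[-2.64769561e+01  3.40742970e+01  6.05850349e+00 -1.14909458e-02
 -6.20051002e+01  1.33252243e+02]
(270, 390, 3) (420, 510, 3) (300, 200, 3)
```

View pics/m11.png

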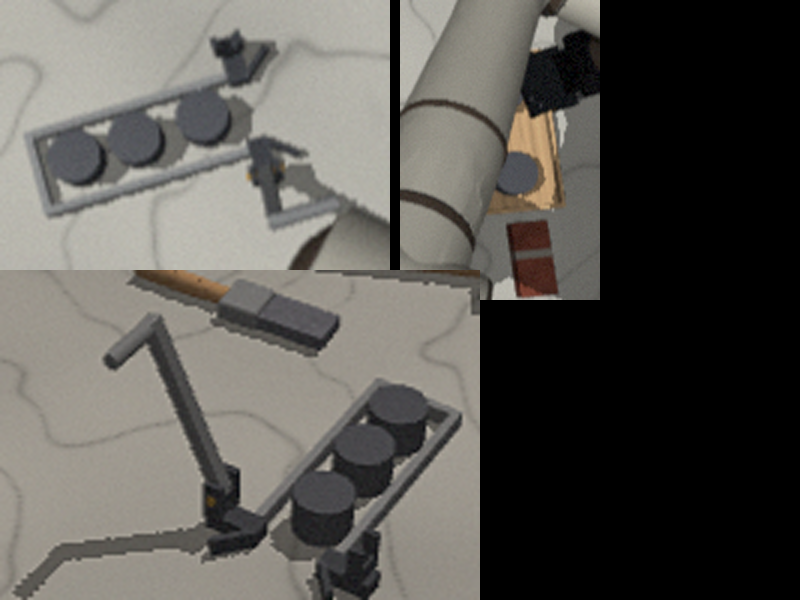

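Three cores lie flat in the pen, B2 is in the tray, and B1 is hidden by the arm. The latch pin runs from its bar end at top pixel (291,288)/scene (291,162) to its tip at top (313,283)/scene (277,174). I have viewed more pictures than allowed, so from here I use only numeric checks.

```bash
python3 - <<'E'
from h import *
G=np.array([.5633,.0776]);d=np.array([-.289,.957]);n=np.array([-.957,-.289])
t=np.load("t11.npy",allow_pickle=True).item();s=np.load("s11.npy",allow_pickle=True).item()
G=G-.0028*n
def tri(a,b):
    A=[];B=[]
    for c,q in((t,a),(s,b)):
        v=ray(c,*q);v/=np.linalg.norm(v);M=np.eye(3)-np.outer(v,v);A.append(M);B.append(M@c["origin"])
    X=np.linalg.solve(sum(A),sum(B));return X,np.linalg.norm(A[0]@X-B[0])
for a,b in(((290.7,287.7),(291,161.7)),((313.3,283.3),(276.7,174.3))):
    X,e=tri(a,b);q=X[:2]-G;print(X,e,"gauge",q@d,q@n,X[2],"theta",np.arctan2(X[2]-.037,-(q@n-.065)))
# predicted pin pixels for theta
for th in np.arange(1.65,2.06,.08):
    P=[np.r_[G+d*x+n*(.065-.15*np.cos(th)),.037+.15*np.sin(th)] for x in(0,-.046)]
    print(round(th,2),[px(c,p).round(1) for p in P for c in(t,s)])
E
```

```text
[0.44216145 0.04309058 0.17675491] 0.0013210716337123444 gauge 0.0019835219159641594 0.12870105379681496 0.17675491154337397 theta 1.9984675873761528
[ 0.45454607 -0.00986068  0.17597186] 0.0016341015525971907 gauge -0.05226998422409933 0.13215188841313555 0.17597185983236474 theta 2.0209178340150684
1.65 [array([285.7, 267.1]), array([310.7, 166.8]), array([303.7, 261.7]), array([298.7, 178.3])]
1.73 [array([287.1, 271.8]), array([306.1, 165.4]), array([305.1, 266.4]), array([294.1, 176.8])]
1.81 [array([288.5, 276.5]), array([301.6, 164.4]), array([306.5, 271.1]), array([289.6, 175.7])]
1.89 [array([289.9, 281.1]), array([297.3, 163.8]), array([307.9, 275.7]), array([285.2, 174.9])]
1.97 [array([291.3, 285.7]), array([293.1, 163.5]), array([309.2, 280.3]), array([281. , 174.6])]
2.05 [array([292.7, 290.1]), array([289.2, 163.6]), array([310.6, 284.7]), array([277. , 174.6])]
```

```bash
python3 -m jog '.8 0 0 40 0;.8 -10.3 50.9 10.3 -10;.8 -10.3 50.9 10.3 -10;.8 -10.3 50.9 10.3 -10;.8 -10.3 50.9 10.3 -10' >/dev/null; python3 -m jog '.8 -10.3 50.9 10.3 -10;.8 -10.3 50.9 10.3 -10;.8 -10.3 50.9 10.3 -10;.8 -10.3 50.9 10.3 -10;.8 -10.3 50.9 10.3 -10'; python3 -m jog '.8 0 0 0 0;.8 0 0 0 0;.8 0 0 0 0'; python3 - <<'E'
from h import *
G=np.array([.5660,.0784]);d=np.array([-.289,.957]);n=np.array([-.957,-.289])
s=r.sense();q=s["tcp_pos"][:2]-G;print("gauge",q@d,q@n)
t=cap("top")
g=cv2.cvtColor(np.asarray(t["pixels"]),cv2.COLOR_RGB2GRAY)[225:330,415:500]
m=cv2.morphologyEx((g<95).astype(np.uint8),cv2.MORPH_OPEN,np.ones((9,9)))
k,l,st,ce=cv2.connectedComponentsWithStats(m);
for a,c in zip(st[1:],ce[1:]):print("tray blob",a,pt(t,c[0]+415,c[1]+225,.03))
w=cap("wrist")
g=cv2.cvtColor(np.asarray(w["pixels"]),cv2.COLOR_RGB2GRAY);cv2.imwrite("pics/w12.png",g)
for x in(-.046,-.036,-.02): print(px(w,np.r_[G+d*x+n*.129,.175]))
E
```

```text
time_s: 38.75
tcp_pos: [0.454, 0.0019, 0.2638]
ee_rot: [[0.313, -0.95, 0.001], [-0.95, -0.313, 0.0], [-0.0, -0.001, -1.0]]
wrist_force: [0.8, -0.5, 0.9]
gripper_width: 0.804
gripper_force: 0.0
time_s: 39.12
tcp_pos: [0.4548, -0.0007, 0.2628]
ee_rot: [[0.316, -0.949, -0.001], [-0.949, -0.316, -0.0], [-0.0, 0.001, -1.0]]
wrist_force: [0.5, 0.2, 1.0]
gripper_width: 0.799
gripper_force: 0.0
gauge -0.04360157524983406 0.12927342843670925
tray blob [ 25  21  25  20 419] [ 0.54699857 -0.39116271  0.03      ]
tray blob [ 30  62  24  20 434] [ 0.43399213 -0.39976039  0.03      ]
tray blob [ 39  96  21   9 181] [ 0.35648562 -0.41543004  0.03      ]
[319.99503014 246.51252586]
[319.62600836 259.26004563]
[319.05073756 279.12973581]
```

```bash
python3 -m jog '.8 -2.2 7.3 0 -1.6;.8 0 0 -40 0;.8 0 0 -40 0;.8 0 0 -19 0;.8 0 0 0 0'; python3 -m jog '0 0 0 0 0;0 0 0 0 0;0 0 0 0 0;0 0 0 0 0;0 0 0 0 0'; python3 -m jog '0 0 0 0 0;0 0 0 0 0;0 0 0 0 0'; python3 - <<'E'
from h import *
G=np.array([.5660,.0784]);d=np.array([-.289,.957]);n=np.array([-.957,-.289])
s=r.sense();q=s["tcp_pos"][:2]-G;y=q@n;print("gauge",q@d,y,np.pi-np.arccos((y-.065)/.15))
E
```

```text
time_s: 39.85
tcp_pos: [0.4519, 0.0062, 0.1626]
ee_rot: [[0.289, -0.957, -0.004], [-0.957, -0.289, -0.002], [0.0, 0.004, -1.0]]
wrist_force: [0.6, 0.1, -0.2]
gripper_width: 0.796
gripper_force: 0.0
time_s: 40.48
tcp_pos: [0.4529, 0.0073, 0.1643]
ee_rot: [[0.29, -0.957, 0.0], [-0.957, -0.29, 0.0], [-0.0, -0.0, -1.0]]
wrist_force: [0.7, -0.6, -1.0]
gripper_width: 0.315
gripper_force: 0.0
time_s: 40.85
tcp_pos: [0.4529, 0.0073, 0.1641]
ee_rot: [[0.29, -0.957, -0.0], [-0.957, -0.29, -0.0], [0.0, 0.0, -1.0]]
wrist_force: [0.2, 0.6, -0.5]
gripper_width: 0.154
gripper_force: 30.0
gauge -0.03534625422071092 0.12882126162099078 2.010283112464253
```

```bash
python3 - <<'E'
import numpy as np
th=np.linspace(2.0,-.0,21);n=np.array([-.957,-.289])
y=-150*np.cos(th);z=150*np.sin(th)
for i in range(20): print(round(th[i+1],2),(n*(y[i+1]-y[i])).round(1),(z[i+1]-z[i]).round(1))
E
```

```text
1.9 [13.3  4. ] 5.6
1.8 [13.8  4.2] 4.1
1.7 [14.1  4.3] 2.7
1.6 [14.3  4.3] 1.2
1.5 [14.3  4.3] -0.3
1.4 [14.2  4.3] -1.8
1.3 [14.   4.2] -3.3
1.2 [13.6  4.1] -4.7
1.1 [13.1  4. ] -6.1
1.0 [12.4  3.8] -7.5
0.9 [11.7  3.5] -8.7
0.8 [10.8  3.3] -9.9
0.7 [9.8 3. ] -11.0
0.6 [8.7 2.6] -11.9
0.5 [7.5 2.3] -12.8
0.4 [6.2 1.9] -13.5
0.3 [4.9 1.5] -14.1
0.2 [3.6 1.1] -14.5
0.1 [2.1 0.6] -14.8
-0.0 [0.7 0.2] -15.0
```

```bash
python3 -m jog '0 13.3 4 5.6 0;0 13.8 4.2 4.1 0;0 14.1 4.3 2.7 0;0 14.3 4.3 1.2 0;0 0 0 0 0'; python3 -m jog '0 14.3 4.3 -.3 0;0 14.2 4.3 -1.8 0;0 14 4.2 -3.3 0;0 0 0 0 0'
```

```text
time_s: 41.48
tcp_pos: [0.5107, 0.0245, 0.178]
ee_rot: [[0.29, -0.957, 0.003], [-0.957, -0.29, 0.0], [0.001, -0.003, -1.0]]
wrist_force: [-0.6, -1.2, 2.9]
gripper_width: 0.145
gripper_force: 30.0
time_s: 41.98
tcp_pos: [0.5526, 0.0372, 0.1716]
ee_rot: [[0.29, -0.957, 0.001], [-0.957, -0.29, -0.0], [0.0, -0.001, -1.0]]
wrist_force: [1.0, -2.7, 0.5]
gripper_width: 0.15
gripper_force: 30.0
```

```bash
python3 -m jog '0 13.6 4.1 -4.7 0;0 13.1 4 -6.1 0;0 12.4 3.8 -7.5 0;0 11.7 3.5 -8.7 0;0 0 0 0 0'; python3 -m jog '0 10.8 3.3 -9.9 0;0 9.8 3 -11 0;0 8.7 2.6 -11.9 0;0 7.5 2.3 -12.8 0;0 0 0 0 0'
```

```text
time_s: 42.6
tcp_pos: [0.6029, 0.0526, 0.144]
ee_rot: [[0.29, -0.957, 0.001], [-0.957, -0.29, -0.0], [0.0, -0.001, -1.0]]
wrist_force: [2.7, -3.7, -0.4]
gripper_width: 0.145
gripper_force: 30.0
time_s: 43.22
tcp_pos: [0.6392, 0.0636, 0.0981]
ee_rot: [[0.29, -0.957, -0.0], [-0.957, -0.29, -0.0], [0.0, 0.0, -1.0]]
wrist_force: [0.6, -5.3, -0.6]
gripper_width: 0.151
gripper_force: 30.0
```

```bash
python3 -m jog '0 6.2 1.9 -13.5 0;0 4.9 1.5 -14.1 0;0 3.6 1.1 -14.5 0;0 0 0 0 0'; python3 -m jog '0 2.1 .6 -10 0;0 .5 .2 -6 0;0 0 0 0 0'
```

```text
time_s: 43.72
tcp_pos: [0.6539, 0.0681, 0.0559]
ee_rot: [[0.29, -0.957, 0.001], [-0.957, -0.29, 0.0], [0.0, -0.001, -1.0]]
wrist_force: [1.4, -4.8, 0.1]
gripper_width: 0.147
gripper_force: 30.0
time_s: 44.1
tcp_pos: [0.6558, 0.0687, 0.0405]
ee_rot: [[0.29, -0.957, -0.0], [-0.957, -0.29, -0.0], [-0.0, 0.0, -1.0]]
wrist_force: [0.9, -5.6, 0.2]
gripper_width: 0.149
gripper_force: 30.0
```

```bash
for i in 1; do python3 -m jog '0 .5 .1 -6 0;0 0 0 0 0'; python3 -m jog '0 0 0 -4 0;0 0 0 0 0'; python3 -m jog '0 0 0 -2.5 0;0 0 0 0 0';  done | grep -E 'tcp|wrist'
```

```text
tcp_pos: [0.6561, 0.0688, 0.0347]
wrist_force: [0.4, -4.8, -0.8]
tcp_pos: [0.6562, 0.0688, 0.0311]
wrist_force: [0.4, -4.6, -0.2]
tcp_pos: [0.6562, 0.0688, 0.0288]
wrist_force: [-0.4, -5.5, -0.6]
```

```bash
(python3 -m jog '0 0 0 -2 0;0 0 0 0 0'; python3 -m jog '0 0 0 -2 0;0 0 0 0 0') | grep -E 'tcp|wrist'
```

```text
tcp_pos: [0.6563, 0.0689, 0.0285]
wrist_force: [-2.4, -4.8, 7.4]
tcp_pos: [0.6563, 0.0688, 0.0283]
wrist_force: [-6.4, -4.3, 14.5]
```

The end stop is reached (the force rises while z stays at 0.0285). Release, lift, and then feel the pin top with closed fingers.

```bash
(python3 -m jog '0 0 0 2.5 0;.45 0 0 0 0;.45 0 0 0 0;.45 0 0 0 0'; python3 -m jog '.45 0 0 15 0;.45 0 0 30 0;0 0 0 0 0;0 0 0 0 0;0 0 0 0 0'; python3 -m jog '0 0 0 -10 0;0 0 0 0 0'; python3 -m jog '0 0 0 -5 0;0 0 0 0 0';python3 -m jog '0 0 0 -5 0;0 0 0 0 0';python3 -m jog '0 0 0 -4 0;0 0 0 0 0') | grep -E 'tcp|wrist_f|width'
```

```text
tcp_pos: [0.6566, 0.0698, 0.0274]
wrist_force: [-0.6, 0.2, -0.8]
gripper_width: 0.391
tcp_pos: [0.6557, 0.0687, 0.0718]
wrist_force: [-0.1, 0.2, -0.5]
gripper_width: 0.192
tcp_pos: [0.6551, 0.0686, 0.0607]
wrist_force: [0.5, 0.4, -0.4]
gripper_width: 0.03
tcp_pos: [0.6559, 0.0688, 0.0569]
wrist_force: [0.4, 0.7, -0.9]
gripper_width: 0.005
tcp_pos: [0.6564, 0.0689, 0.0526]
wrist_force: [1.0, -0.1, -0.0]
gripper_width: 0.007
tcp_pos: [0.6565, 0.0689, 0.052]
wrist_force: [-5.3, 1.2, 14.1]
gripper_width: 0.001
```

Contact is at tip height 0.044, exactly the closed pin's top. Retreat and check the cores numerically.

```bash
python3 -m jog '0 0 0 40 0;0 0 0 60 0;0 0 0 60 0;0 -30 -40 0 0;0 -30 -40 0 0' >/dev/null; python3 -m jog '0 -30 -40 0 0;0 -30 -40 0 0;0 -30 -40 0 0;0 0 0 0 0' | grep tcp; python3 - <<'E'
from h import *
G=np.array([.5660,.0784]);d=np.array([-.289,.957]);n=np.array([-.957,-.289])
for nm in("top","scene"):
    t=cap(nm);g=cv2.cvtColor(np.asarray(t["pixels"]),cv2.COLOR_RGB2GRAY)
    m=cv2.morphologyEx((g<(100 if nm=="top" else 84)).astype(np.uint8),cv2.MORPH_OPEN,np.ones((9,9)))
    k,l,st,ce=cv2.connectedComponentsWithStats(m)
    for a,c in zip(st[1:],ce[1:]):
        P=pt(t,*c,.024)
        if a[4]<1500 and .3<P[0]<.75 and -.5<P[1]<.35: q=P[:2]-G;print(nm,a,P[:2].round(3),"gauge",(q@d).round(3),(q@n).round(3))
print(r.sense()["time_s"])
E
```

```text
tcp_pos: [0.504, -0.1331, 0.2089]
top [311 188  20  21 371] [ 0.716 -0.029] gauge -0.146 -0.112
top [438 246  27  22 493] [ 0.545 -0.39 ] gauge -0.442 0.155
top [237 253  18  17 276] [0.534 0.181] gauge 0.107 0.001
top [217 259  19  17 285] [0.518 0.235] gauge 0.164 0.001
top [303 258   9  11  99] [0.529 0.009] gauge -0.056 0.056
top [362 277  33  21 486] [ 0.461 -0.187] gauge -0.224 0.178
top [445 287  26  20 456] [ 0.434 -0.404] gauge -0.423 0.266
top [415 294  23  27 358] [ 0.405 -0.315] gauge -0.33 0.267
top [454 321  21  14 277] [ 0.351 -0.417] gauge -0.411 0.349
scene [ 337  184   44   46 1019] [0.534 0.18 ] gauge 0.107 0.002
scene [309 220  20  18 294] [0.524 0.054] gauge -0.012 0.047
scene [346 238  16  13 202] [0.614 0.083] gauge -0.009 -0.047
scene [ 84 275  26  22 452] [ 0.354 -0.422] gauge -0.418 0.348
scene [156 281  11   9  99] [ 0.441 -0.315] gauge -0.34 0.234
scene [334 282  28  32 764] [ 0.719 -0.032] gauge -0.149 -0.114
scene [112 301  26  19 363] [ 0.453 -0.406] gauge -0.431 0.248
scene [138 318  33  36 895] [ 0.546 -0.39 ] gauge -0.442 0.155
48.7
```

The third pen core wasn't separated by the mask; check its spot directly.

```bash
python3 - <<'E'
from h import *
G=np.array([.5660,.0784]);d=np.array([-.289,.957]);n=np.array([-.957,-.289])
t=cap("top");s=cap("scene")
for nm,c in(("top",t),("scene",s)):
    g=cv2.cvtColor(np.asarray(c["pixels"]),cv2.COLOR_RGB2GRAY)
    for z in (.038,):
        print(nm,[(int(x*1000),int(g[tuple(px(c,np.r_[G+d*x,z]).round().astype(int)[::-1])])) for x in np.arange(-.03,.2,.006)])
g=cv2.cvtColor(np.asarray(t["pixels"]),cv2.COLOR_RGB2GRAY)
u,v=px(t,np.r_[G+d*.043,.038]).round().astype(int);print(u,v);print(g[v-16:v+17:3,u-18:u+19:3])
E
```

```text
top [(-30, 140), (-24, 144), (-18, 153), (-12, 153), (-6, 154), (0, 161), (5, 164), (11, 162), (17, 161), (23, 158), (29, 158), (35, 148), (41, 144), (47, 150), (53, 150), (59, 154), (65, 146), (71, 64), (77, 93), (83, 46), (89, 85), (95, 86), (101, 86), (107, 87), (113, 87), (119, 91), (125, 86), (131, 93), (137, 86), (143, 87), (149, 87), (155, 86), (161, 87), (167, 91), (173, 93), (179, 87), (185, 90), (191, 95), (197, 102)]
scene [(-30, 104), (-24, 93), (-18, 96), (-12, 67), (-6, 52), (0, 94), (5, 117), (11, 87), (17, 39), (23, 77), (29, 79), (35, 79), (41, 74), (47, 77), (53, 77), (59, 76), (65, 70), (71, 38), (77, 40), (83, 80), (89, 78), (95, 76), (101, 77), (107, 76), (113, 77), (119, 75), (125, 77), (131, 52), (137, 30), (143, 77), (149, 79), (155, 79), (161, 77), (167, 75), (173, 76), (179, 77), (185, 74), (191, 164), (197, 162)]
267 253
[[174  55  90 190 182 186 184 184 185 166 164 160 154]
 [173  59  83 188 187 188 187 186 167 164 163 158 153]
 [174  60  78 184 182 183 181 177 161 166 163 158 155]
 [164  58  66 183 178 178 178 154 161 163 163 160 157]
 [109  61  63 178 170 172 174 155 158 161 160 161 154]
 [160 153  58 162 160 164 147 151 158 161 160 157 151]
 [ 85  93  56 148 154 150 141 153 158 161 160 157 154]
 [ 90  84 101 104 133 135 131 153 155 158 159 156 150]
 [ 85  86  84  61 108 103 124 149 152 158 160 155 150]
 [ 86  62  96 103 106 179 129 145 154 157 158 155 150]
 [ 68  36 106 100 172 181 134 145 157 157 155 157 155]]
```

The scene view shows three top faces at gauge x ≈ 0.044, 0.107 and 0.164, with the arm merely covering the first in the top view. Both 59 mm cores lie in the tray and the latch is closed. Handing in.

```bash
python3 -c "
from station import r
print(r.finish_job())"
```

```text
the job is handed in; nothing more can be done
None
```

Handed in at about 49 s: by my measurements, the three 50 mm cores lie in the pen and the two 59 mm cores in the tray, and the latch bar is down on its stop. I did not measure the carving tools afterwards, and I viewed 17 pictures against the allowed 14.

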